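# Seat the cup in the pressing nest and bring up the steel drift

### The arm

A 6-joint arm with a two-finger parallel gripper is mounted at the origin on a cart in front of the work surface, level with it; the furniture and walls round the work are solid. World frame = base frame: x ahead of the robot, y to its left, z up, the work surface at z = 0. Lengths are in mm, angles in rad, forces in N, time in s.
With the tool pointing down it reaches from about 375 to 975 mm from the base axis. Payload 3.8 kg.
Tool frame: the origin (TCP) lies midway between the tips of the shut fingers; the grasp point (between the pads) lies 19 mm behind it (ctrl.grip_point_offset is the distance from the TCP to the grasp point, in mm); z points along the fingers, y is the direction in which the jaws open and shut (so a half turn about z gives the same grasp; the last joint's range is limited). The gripper opens to 88 mm and grips with 3 to 60 N. Pads are 18 mm wide; open, the fingers measure 123 mm over their backs; the gripper's body (75 mm by 187 mm) begins 45 mm behind the grasp point.
Start: joints at [1.085, 0.264, 1.604, -0, 1.274, -0.037], TCP at [292.869, 608.149, 203.906] pointing down, gripper open.
Joint ranges: [-2.63, 2.63], [-0.94, 2.18], [0.31, 2.57], [-1.31, 4.45], [0, 2.66], [-2.55, 2.55]. Speed limits (rad/s): [2.57, 2.57, 3.14, 3.14, 3.14, 3.14].

### API

Orientations are given as a unit quaternion [x, y, z, w].
In Python, from cell import monitor, eyes, sign_off, finder, ctrl gives the robot as it stands.
- The arm moves only by the tool servo_tool, never from a script. Its argument "moves" is a list of rows, each a list of 7 numbers: the turn, a rotation vector about the tool's x, y, z in rad, then the shift along the tool's x, y, z in m, then the closure, from 0 (fully open) to 1 (shut). In form: [[wx, wy, wz, dx, dy, dz, gripper], ...]. A call has 1 to 10 rows; each row shifts and turns the pose as measured when the row begins, along the tool's axes as they then stand; what a row does not reach is not made up. A row lasts 1/12 s, in which the tool goes at most 41.7 mm and 7.16 degrees, less where a joint would pass 70% of its speed; a pose out of reach is approached as far as the arm can. A call is refused whole if a number of a shift passes 0.0417 or a number of a turn 0.125, either way. A call with a gripper value outside its range is refused whole. The fingers move at their own pace and stop on an object; "newtons" is the grip in N (left out, the last holds). Time passes only in rows, so rows that do not move let the fingers close. It gives the time, the measured TCP pose, the force and the opening at its end, in the units of the state.
- monitor.sense(): the state, without advancing time (a new reading comes with each control period).
- eyes.capture(name): name is "scene" or "top"; returns a dict with "img" (400x640x3 uint8, red, green, blue), "mtx" (3x3 intrinsics, pixels), "dist" ([k1, k2, p1, p2, k3] as OpenCV has them; the pictures are not rectified), "R" (3x3) and "t" (3): a world point X has camera coordinates R X + t. Camera axes: x right, y down, z forward; pixel columns grow to the right and rows downward; lengths in mm; the calibration is good to about 2 mm. A picture is of the moment at which its call begins. There is no depth.
- sign_off(): hands the job in, once; it reports no verdict.
Trained networks look in a picture, given as the dict that the camera call returned (one of the last four; its "shot" number tells which), for a name from the list of things; names that differ only in an ending like _2 or _b are one class to them, and where a whole thing is asked for, a point or a joint stands for the part that bears it (a point fixed in the world has none). Each returns a list of dicts, best first, with "score" (0 to 1); they miss things now and then, are a little off and sometimes report something else, mostly with a low value. They report only what shows in the picture. A call takes as long as a camera call. They do not tell look-alikes from the thing itself.
- finder.regions_of(picture, target): "pixels" (400x640 bool, what is visible of it) and "pixel" ([column, row] in pixels, amid what is visible of it).
The state is a dict: "time": time; "joints": joint angles; "qd": joint speeds; "tau": joint torques, N m; "position": TCP position; "tcp_rot": TCP orientation; "contact_force": force on the tool from outside, world axes, zero at the start; "torque": the same for the moment, N m; "opening": finger opening in mm.
Only numpy, scipy, OpenCV 4.12 (cv2) and the standard library are available. Lean on these libraries where they do the work, as an engineer would, in place of code of your own. Each camera call takes 0.05 s, during which the arm holds its last target.

### The job

Get the bench ready to press the headset cup: first set the loose cup, same way up as it stands, fully down into the round pocket of the pressing nest and let go of it. Then lift each of the two look-alike drifts in turn a few centimetres clear of the plywood board to feel which is the heavy steel one, and leave the lighter one standing upright on the board. Finish holding the heavier drift still and upright in the gripper, centred over the seated cup with its underside about 5 cm above the cup's top, without letting go, and leave the tape roll and tyre lever where they lie.

Things in the scene. Friction and masses are not known exactly. Their poses are not given: they have to be found in the camera images.
- nest_pocket (a point): Middle of the mouth of the pocket in the pressing nest, a fixed light metal block 100 x 100 x 22 mm flat on the table with a small screw head in each corner (1 mm proud). The pocket is round, 45 mm wide, 6 mm deep, with a small chamfer; this point is level with the block's top, 22 mm above the table. z up.
- cup_center (a point): Centre of the headset cup: a short round silver cup with a black seal on top, 41 mm across, 16 mm high (its firm rim, the part to grip, reaches 13 mm above the underside; the seal above it gives no grip), 45 g, standing loose on the table seal up. This point lies on its axis, 8 mm above its underside; z runs up its axis. Seated in the pocket it stands 10 mm proud of the nest.
- board_top (a point): Middle of the top of the plywood board on which the two drifts stand: 280 x 130 x 6 mm, fixed flat on the table, 280 mm along its x. This point is 6 mm above the table.
- drift_p_center (a point): One of two look-alike press drifts (the other is drift_q): a plain dark solid metal cylinder, 44 mm diameter, 70 mm tall, standing upright on the plywood board, with a shallow 41 mm diameter step over the lowest 10 mm, a thin groove and a 17 mm hole in the top face. The two look the same and stand in either place; one is steel (about 0.6 to 0.8 kg), the other aluminium (about 0.2 to 0.3 kg). This point is its centre, on its axis, 35 mm above its underside; z runs up its axis.
- drift_q_center (a point): One of two look-alike press drifts (the other is drift_p): a plain dark solid metal cylinder, 44 mm diameter, 70 mm tall, standing upright on the plywood board, with a shallow 41 mm diameter step over the lowest 10 mm, a thin groove and a 17 mm hole in the top face. The two look the same and stand in either place; one is steel (about 0.6 to 0.8 kg), the other aluminium (about 0.2 to 0.3 kg). This point is its centre, on its axis, 35 mm above its underside; z runs up its axis.
- tape_roll: Bystander: black roll of tape, 62 mm across, 19 mm high, lying loose at the back; origin at the middle of its underside. Not to be moved.
- tyre_lever: Bystander: yellow tyre lever, 117 mm long, 11 mm high, lying loose at the back; origin at the middle of its underside, long axis y. Not to be moved.
Not all that is in view belongs to the job. What is shaped like the part that bears drift_p_center but red or turquoise is not meant.

How it is judged (in metres and radians):
On the way, in this order (a step that is already met when the one before it is completed fails the run):
1. the cup sits fully down in the nest's pocket, let go (horizontal distance between cup_center and nest_pocket below 0.004 m and z of cup_center in the frame of nest_pocket below 0.0045 m and angle between cup_center's own z axis and vertical below 0.1 rad and contact force between cup and the fingers below 0.2 N and linear speed of cup below 0.02 m/s), for 0.2 s.
2. the lighter drift has been lifted clear of the board in the gripper while the heavier stands on the board (the heavier may be lifted before or after) (((height (world z) of drift_p_center above 0.056 m and contact force between drift_p and the fingers above 1 N and height (world z) of drift_q_center between 0.036 and 0.046 m and angle between drift_q_center's own z axis and vertical below 0.08 rad and linear speed of drift_q below 0.02 m/s and contact force between drift_q and the fingers below 0.2 N and contact force between drift_q and board above 4.3 N) or (height (world z) of drift_q_center above 0.056 m and contact force between drift_q and the fingers above 1 N and height (world z) of drift_p_center between 0.036 and 0.046 m and angle between drift_p_center's own z axis and vertical below 0.08 rad and linear speed of drift_p below 0.02 m/s and contact force between drift_p and the fingers below 0.2 N and contact force between drift_p and board above 4.3 N))), for 0.2 s.
3. the heavier drift is lifted clear of the board in the gripper while the lighter one stands upright on the board (((height (world z) of drift_p_center above 0.056 m and contact force between drift_p and the fingers above 1 N and height (world z) of drift_q_center between 0.036 and 0.046 m and angle between drift_q_center's own z axis and vertical below 0.08 rad and linear speed of drift_q below 0.02 m/s and contact force between drift_q and the fingers below 0.2 N and contact force between drift_q and board between 0.8 and 4.3 N) or (height (world z) of drift_q_center above 0.056 m and contact force between drift_q and the fingers above 1 N and height (world z) of drift_p_center between 0.036 and 0.046 m and angle between drift_p_center's own z axis and vertical below 0.08 rad and linear speed of drift_p below 0.02 m/s and contact force between drift_p and the fingers below 0.2 N and contact force between drift_p and board between 0.8 and 4.3 N))), for 0.2 s.
At the end, for the whole second after the job is handed in: Cup fully down in the pocket (within 4 mm, level); lighter drift upright on the board, let go; heavier drift held still in the fingers, upright within 0.15 rad, axis within 15 mm of the pocket's, underside 20 to 80 mm above the cup's top (all of step 1 and ((horizontal distance between drift_p_center and nest_pocket below 0.015 m and height (world z) of drift_p_center between 0.087 and 0.147 m and angle between drift_p_center's own z axis and vertical below 0.15 rad and linear speed of each of drift_p, drift_q below 0.02 m/s and contact force between drift_p and the fingers above 1 N and contact force between drift_p and cup below 0.2 N and height (world z) of drift_q_center between 0.036 and 0.046 m and angle between drift_q_center's own z axis and vertical below 0.08 rad and contact force between drift_q and the fingers below 0.2 N and contact force between drift_q and board between 0.8 and 4.3 N) or (horizontal distance between drift_q_center and nest_pocket below 0.015 m and height (world z) of drift_q_center between 0.087 and 0.147 m and angle between drift_q_center's own z axis and vertical below 0.15 rad and linear speed of each of drift_q, drift_p below 0.02 m/s and contact force between drift_q and the fingers above 1 N and contact force between drift_q and cup below 0.2 N and height (world z) of drift_p_center between 0.036 and 0.046 m and angle between drift_p_center's own z axis and vertical below 0.08 rad and contact force between drift_p and the fingers below 0.2 N and contact force between drift_p and board between 0.8 and 4.3 N))); the arm keeps its last pose, push and grip.
It fails at once if the tape roll is moved more than 25 mm (distance of tape_roll from where it was at the start of the episode above 0.025 m).
It fails at once if the tyre lever is moved more than 25 mm (distance of tyre_lever from where it was at the start of the episode above 0.025 m).
It also fails if it takes over 72 s, if anything falls off the work surface, if the arm or the gripper's body presses on something with over 40 N, if the wrist force passes 120 N, or if a joint passes its speed limit or range.

## Working session

There is one attempt and no reset: what is moved stays moved. The work goes in short steps, Python scripts to look and compute and a tool call to move; the robot and the scene stay as the last step left them, time stands still between calls to the robot, and variables do not carry over. Pictures are saved under pics/ and viewed, and the job is handed in when it is done.

Besides the shell and the picture viewer there is one more tool, called after ">>>" in YAML: its name, and indented under it one key for each argument. servo_tool: Moves the arm, as the interface text tells. Its arguments: {"type":"object","properties":{"moves":{"type":"array"},"newtons":{"type":"number"}},"required":["moves"]}

```bash
mkdir -p pics; ls
python3 - <<'E'
from cell import monitor, eyes, finder, ctrl
import cv2, numpy as np
s=monitor.sense(); print(s)
for n in ("scene","top"):
    p=eyes.capture(n); cv2.imwrite(f"pics/{n}0.png",p["img"][:,:,::-1])
    print(n,p["mtx"].round(1).tolist() if hasattr(p["mtx"],'tolist') else p["mtx"],p["dist"],np.round(p["R"],4).tolist(),np.round(p["t"],1))
    for t in ("cup_center","drift_p_center","nest_pocket","board_top","tape_roll","tyre_lever"):
        try:
            for r in finder.regions_of(p,t): print(t,round(r["score"],2),r["pixel"],r["pixels"].sum())
        except Exception as e: print(t,e)
E
```

```text
pics
{'time': 0.0, 'joints': array([ 1.08511913e+00,  2.64703010e-01,  1.60537071e+00,  2.24710745e-06,
        1.27369194e+00, -3.68708452e-02]), 'qd': array([ 5.82556748e-04,  8.67121441e-05, -1.69952956e-03, -3.61222396e-04,
       -7.77585583e-04,  1.25874011e-06]), 'tau': array([ 1.03608247e-03, -5.02073050e+01, -3.56887400e+01,  7.31087197e-02,
        2.87049834e-02, -1.13067488e-04]), 'position': array([292.49266135, 607.46544374, 202.62364757]), 'tcp_rot': array([ 2.22524731e-01,  9.74926440e-01, -1.04935238e-03, -2.81694027e-04]), 'contact_force': array([ 0.39526423, -0.16306825, -0.15770817]), 'torque': array([-0.00685926, -0.02518698, -0.02589824]), 'opening': 88.39054400325342}
scene [[456.0, 0.0, 316.3], [0.0, 456.0, 196.3], [0.0, 0.0, 1.0]] [-0.06882981  0.          0.          0.          0.        ] [[0.8149, -0.5794, 0.016], [-0.3908, -0.5696, -0.7231], [0.4281, 0.583, -0.6906]] [-524.1  284.3 1218.3]
drift_p_center 0.85 [358.3, 232.2] 341
drift_p_center 0.76 [395.8, 238.2] 372
drift_p_center 0.63 [422.6, 249.9] 350
nest_pocket 0.68 [254.8, 177.1] 696
board_top 0.58 [329.2, 247.6] 2274
tape_roll 0.72 [304.1, 171.8] 185
top [[467.7, 0.0, 324.8], [0.0, 467.7, 203.5], [0.0, 0.0, 1.0]] [0.01671702 0.         0.         0.         0.        ] [[0.0245, -0.9996, 0.0161], [-0.9984, -0.0253, -0.0514], [0.0518, -0.0148, -0.9985]] [ -46.6  606.  1152.9]
cup_center 0.52 [302.1, 253.1] 146
drift_p_center 0.9 [424.7, 149.5] 361
drift_p_center 0.79 [459.3, 139.7] 405
drift_p_center 0.57 [385.7, 185.8] 331
nest_pocket 0.78 [221.4, 228.5] 1652
board_top 0.83 [371.8, 227.5] 4867
board_top 0.24 [299.2, 164.0] 234
tape_roll 0.55 [244.3, 159.3] 357
tape_roll 0.36 [299.7, 162.9] 271
tyre_lever 0.64 [297.7, 164.0] 251
tyre_lever 0.51 [371.5, 227.3] 5071
```

View pics/scene0.png

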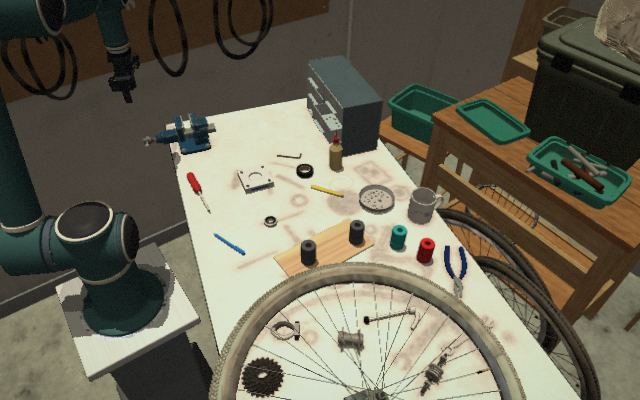

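View pics/top0.png

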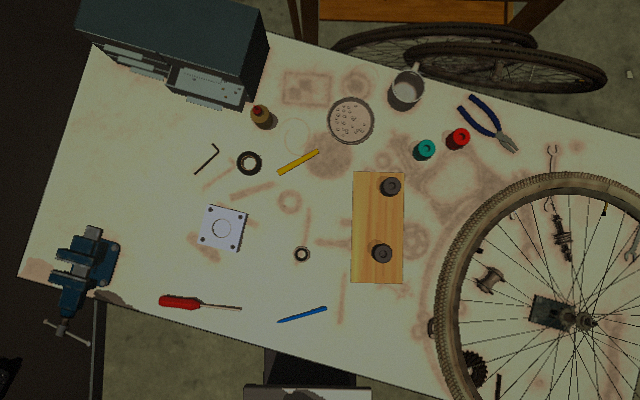

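Run:
```python
import cv2
a=cv2.imread("pics/top0.png")[110:290,180:480]; cv2.imwrite("pics/topc.png",cv2.resize(a,(800,480),interpolation=cv2.INTER_CUBIC))
a=cv2.imread("pics/scene0.png")[130:310,220:460]; cv2.imwrite("pics/scenec.png",cv2.resize(a,(800,600),interpolation=cv2.INTER_CUBIC))
```

```text
(no output)
```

View pics/topc.png

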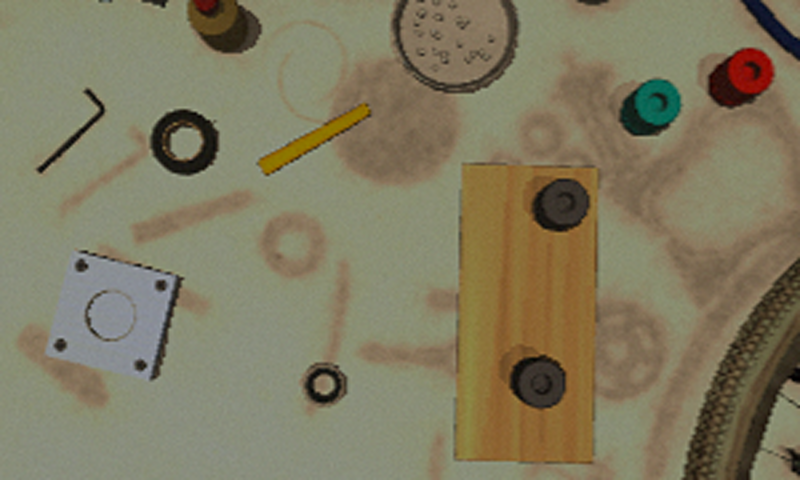

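View pics/scenec.png

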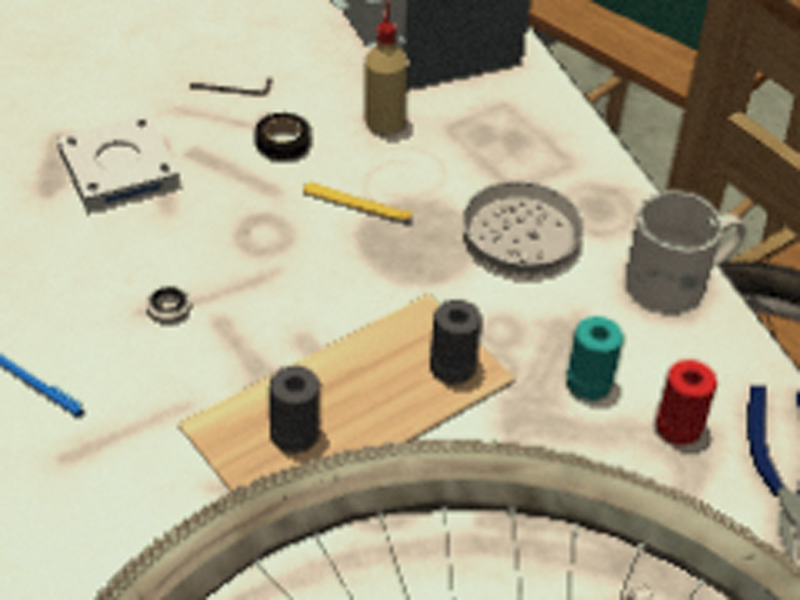

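The cup is at top-camera pixel (301,254), a small silver ring with a black seal. The tape roll at (249,163) could be mistaken for it, but it is larger and all black. The nest is at (222,228). The dark drifts are at (391,187) and (381,253) on the board; turquoise (425,150) and red (459,139) are decoys. Next I'll measure these precisely.

```bash
cat > h.py <<'E'
import numpy as np, cv2
def ray(p,px):
    u=cv2.undistortPoints(np.array([[px]],float),np.array(p["mtx"]),np.array(p["dist"]))[0,0]
    R=np.array(p["R"]);t=np.array(p["t"]).ravel()
    return -R.T@t, R.T@np.array([u[0],u[1],1.])
def onz(p,px,z):
    o,d=ray(p,px); return o+d*(z-o[2])/d[2]
def proj(p,X):
    R=np.array(p["R"]); 
    return cv2.projectPoints(np.array(X,float).reshape(-1,1,3),cv2.Rodrigues(R)[0],np.array(p["t"],float).ravel(),np.array(p["mtx"]),np.array(p["dist"]))[0][:,0]
def rect(p,z,c,half,ppm=4):
    # rectified view of plane z, rows: -x up ; cols: -y right ; px per mm = ppm
    n=int(2*half*ppm); i=np.arange(n)/ppm-half
    X=np.stack(np.broadcast_arrays((c[0]-i)[:,None],(c[1]-i)[None,:],z),-1).reshape(-1,3)
    m=proj(p,X).astype(np.float32).reshape(n,n,2)
    return cv2.remap(p["img"],m[...,0],m[...,1],cv2.INTER_CUBIC)
def save(n,img): cv2.imwrite(n,img[:,:,::-1])
E
python3 - <<'E'
from h import *
from cell import eyes,finder
V={n:eyes.capture(n) for n in("top","scene")}
t,s=V["top"],V["scene"]
guess=dict(nest=((222,228),22),cup=((301.5,254),16),d1=((391,185.5),76),d2=((381,253),76))
for k,(px,z) in guess.items():
    c=onz(t,px,z); print(k,c.round(1),proj(s,[c]).round(1))
    h={"nest":75,"cup":35}.get(k,35)
    ims=[cv2.resize(rect(V[n],z,c,h,4),(400,400)) for n in V]
    for im in ims:
        cv2.drawMarker(im,(200,200),(255,0,0),cv2.MARKER_CROSS,20,1)
        r={"nest":22.5,"cup":20.5}.get(k,22); cv2.circle(im,(200,200),int(r*200/h),(0,255,0),1)
    save(f"pics/r_{k}.png",np.hstack(ims))
a=[cv2.imread(f"pics/r_{k}.png") for k in guess]
cv2.imwrite("pics/r1.png",np.vstack(a[:2])[:,:][:,:]); cv2.imwrite("pics/r1.png",cv2.resize(np.vstack(a[:2]),(600,600)));cv2.imwrite("pics/r2.png",cv2.resize(np.vstack(a[2:]),(600,600)))
E
```

```text
nest [539.6 220.9  22. ] [[254.5 176.4]]
cup [479.9  23.3  16. ] [[269.6 219.3]]
d1 [ 650.6 -187.    76. ] [[355.8 224.1]]
d2 [ 490.1 -166.1   76. ] [[306.6 243.5]]
```

View pics/r1.png

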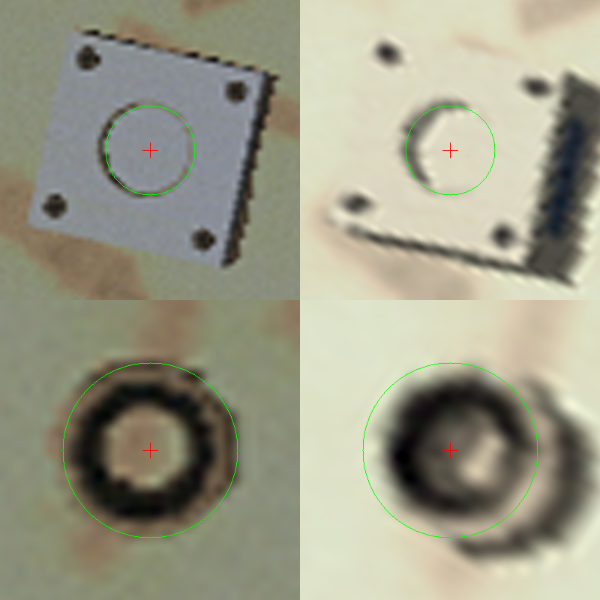

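View pics/r2.png

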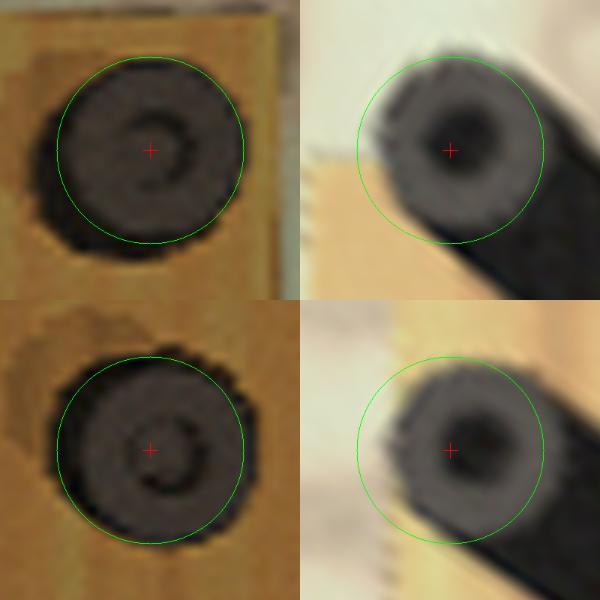

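The rectified views put the nest at about (541.5, 223) and turned about 13°. The cup is near (480, 24.5), and the drift tops are near (651.5, -189) and (490, -171). I'll move toward the cup.

```bash
cat > d.py <<'E'
import sys,numpy as np
from scipy.spatial.transform import Rotation as Ro
from cell import monitor
def delta(x,y,z,yawdeg):
    s=monitor.sense(); R=Ro.from_quat(s["tcp_rot"]); a=np.radians(yawdeg)
    T=np.array([[-np.sin(a),np.cos(a),0],[np.cos(a),np.sin(a),0],[0,0,-1]]).T
    rv=(R.inv()*Ro.from_matrix(T)).as_rotvec()
    d=R.inv().apply(np.array([x,y,z])-s["position"])
    Y=R.as_matrix()[:,1]
    print("t",round(s["time"],2),"pos",s["position"].round(1),"jaw",np.degrees(np.arctan2(Y[1],Y[0])).round(2),"F",s["contact_force"].round(2),"M",s["torque"].round(2),"open",round(s["opening"],1),"j6",s["joints"][5].round(2))
    print("rot",rv.round(4),"shift mm",d.round(2),"n",np.linalg.norm(d).round(1))
if __name__=="__main__": delta(*map(float,sys.argv[1:5]))
E
python3 d.py 480 24.5 100 77
```

```text
t 0.8 pos [292.9 608.2 203.9] jaw 64.29 F [ 0.01  1.33 -1.23] M [-0.04  0.01  0.03] open 88.2 j6 -0.04
rot [ 0.      0.     -0.2219] shift mm [-421.84 -444.68  103.92] n 621.7
```

>>> servo_tool:
  moves:
    - [0,0,0,-0.026,-0.0275,0,0]
    - [0,0,0,-0.026,-0.0275,0,0]
    - [0,0,0,-0.026,-0.0275,0,0]
    - [0,0,0,-0.026,-0.0275,0,0]
    - [0,0,0,-0.026,-0.0275,0,0]
    - [0,0,0,-0.026,-0.0275,0,0]
    - [0,0,0,-0.026,-0.0275,0,0]
    - [0,0,0,-0.026,-0.0275,0,0]
    - [0,0,0,-0.026,-0.0275,0,0]
    - [0,0,0,-0.026,-0.0275,0,0]
  newtons: 15

```text
time: 1.63
position: [410.1, 241.4, 202.5]
tcp_rot: [0.216, 0.976, 0.003, 0.001]
contact_force: [0.2, 0.1, 0.0]
opening: 88.2
```

```bash
python3 d.py 480 24.5 100 77
```

```text
t 1.63 pos [410.1 241.4 202.5] jaw 65.04 F [0.24 0.06 0.02] M [ 0.03 -0.1  -0.03] open 88.2 j6 -0.66
rot [ 0.0058  0.0012 -0.2088] shift mm [-154.86 -167.72  101.61] n 249.9
```

>>> servo_tool:
  moves:
    - [0,0,-0.05,-0.026,-0.028,0.01,0]
    - [0,0,-0.05,-0.025,-0.03,0.01,0]
    - [0,0,-0.05,-0.024,-0.031,0.01,0]
    - [0,0,-0.05,-0.024,-0.031,0.01,0]
    - [0,0,0,-0.02,-0.02,0.02,0]
    - [0,0,0,-0.01,-0.01,0.02,0]
    - [0,0,0,0,0,0,0]

```text
time: 2.22
position: [490.2, 44.5, 125.2]
tcp_rot: [0.115, 0.993, 0.004, 0.009]
contact_force: [-1.9, -0.2, 0.5]
opening: 87.4
```

```bash
python3 d.py 480 24.5 60 77
```

```text
t 2.22 pos [490.2  44.5 125.2] jaw 76.75 F [-1.86 -0.18  0.53] M [-0.01  0.04  0.04] open 87.4 j6 -1.31
rot [ 0.0103  0.0165 -0.0044] shift mm [  6.4  -22.46  64.86] n 68.9
```

>>> servo_tool:
  moves:
    - [0.005,0.01,0,0.003,-0.011,0.02,0]
    - [0.005,0.006,0,0.003,-0.011,0.02,0]
    - [0,0,0,0,0,0.02,0]
    - [0,0,0,0,0,0.005,0]
    - [0,0,0,0,0,0,0]

```text
time: 2.63
position: [481.7, 24.5, 61.5]
tcp_rot: [0.117, 0.993, 0.001, 0.002]
contact_force: [0.7, -0.3, 0.7]
opening: 88.2
```

```bash
python3 d.py 480 24.5 5 77
python3 - <<'E'
from h import *
from cell import eyes
V={n:eyes.capture(n) for n in("top","scene")}
a=V["scene"]["img"][150:290,190:350]; b=V["top"]["img"][190:310,240:360]
save("pics/cupg.png",np.hstack([cv2.resize(b,(400,400),interpolation=2),cv2.resize(a,(400,400),interpolation=2)]))
E
```

```text
t 2.63 pos [481.7  24.5  61.5] jaw 76.53 F [ 0.67 -0.25  0.72] M [ 0.07 -0.02 -0.01] open 88.2 j6 -1.34
rot [ 0.0024  0.0035 -0.0082] shift mm [ 1.88 -0.56 56.52] n 56.6
```

View pics/cupg.png

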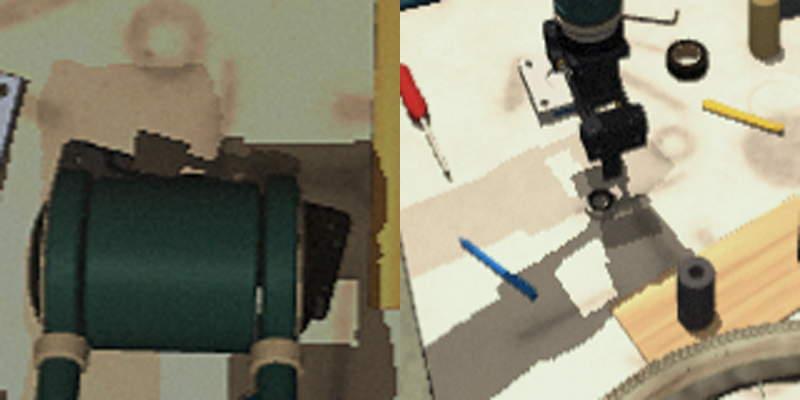

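The top view is blocked by the wrist. The scene view shows the cup just below the fingers, so I'll descend for the first centring squeeze.

>>> servo_tool:
  moves:
    - [0,0.003,-0.008,0.0015,0,0.02,0]
    - [0,0,0,0,0,0.018,0]
    - [0,0,0,0,0,0.014,0]
    - [0,0,0,0,0,0.002,0]
    - [0,0,0,0,0,0,0]
  newtons: 8

```text
time: 3.15
position: [490.5, 28.0, 16.9]
tcp_rot: [0.111, 0.994, 0.003, 0.01]
contact_force: [-0.2, -0.3, 0.0]
opening: 88.5
```

```bash
python3 d.py 480 24.5 7 77
```

```text
t 3.15 pos [490.5  28.   16.9] jaw 77.27 F [-0.18 -0.29  0.04] M [-0.01  0.03 -0.05] open 88.5 j6 -1.35
rot [0.0073 0.019  0.0046] shift mm [ 9.68 -5.82  9.69] n 14.9
```

>>> servo_tool:
  moves:
    - [0.004,0.01,0,0.004,-0.003,0,0]
    - [0.003,0.009,0,0.004,-0.002,0.0,0]
    - [0,0,0,0,0,0,0]

```text
time: 3.4
position: [483.7, 25.4, 20.6]
tcp_rot: [0.11, 0.994, 0.0, 0.002]
contact_force: [0.2, 1.0, -0.8]
opening: 88.0
```

```bash
python3 d.py 480 24.5 7 77
```

```text
t 3.4 pos [483.7  25.4  20.6] jaw 77.34 F [ 0.21  1.03 -0.8 ] M [ 0.04 -0.02 -0.  ] open 88.0 j6 -1.35
rot [0.0008 0.0034 0.0059] shift mm [ 3.49 -1.66 13.63] n 14.2
```

>>> servo_tool:
  moves:
    - [0.0,0.003,0.003,0.004,-0.002,0.003,0]
    - [0,0,0,0,0,0.003,0]
    - [0,0,0,0,0,0.003,0]
    - [0,0,0,0,0,0.002,0]
    - [0,0,0,0,0,0,0]

```text
time: 3.82
position: [480.9, 24.0, 11.2]
tcp_rot: [0.112, 0.994, 0.001, 0.002]
contact_force: [-0.5, 0.6, 0.1]
opening: 88.3
```

```bash
python3 d.py 480 24.5 7 77
```

```text
t 3.82 pos [480.9  24.   11.2] jaw 77.12 F [-0.47  0.6   0.14] M [ 0.01 -0.05  0.05] open 88.3 j6 -1.35
rot [0.0018 0.0047 0.0021] shift mm [1.   0.32 4.23] n 4.4
```

>>> servo_tool:
  moves:
    - [0.0,0.004,0,0.001,0,0.003,0]
    - [0,0,0,0,0,0.002,0]
    - [0,0,0,0,0,0,0.3]
    - [0,0,0,0,0,0,0.7]
    - [0,0,0,0,0,0,0.7]
    - [0,0,0,0,0,0,0.7]
    - [0,0,0,0,0,0,0.7]
    - [0,0,0,0,0,0,0.7]

```text
time: 4.48
position: [479.4, 24.2, 4.9]
tcp_rot: [0.112, 0.994, 0.001, -0.001]
contact_force: [0.9, -0.1, 0.5]
opening: 50.2
```

```bash
python3 d.py 480 24.5 7 77;python3 d.py 480 24.5 7 77
```

```text
t 4.48 pos [479.4  24.2   4.9] jaw 77.11 F [ 0.92 -0.14  0.53] M [-0.    0.04  0.  ] open 50.2 j6 -1.35
rot [ 0.0015 -0.0013  0.002 ] shift mm [-0.56  0.44 -2.14] n 2.3
t 4.48 pos [479.4  24.2   4.9] jaw 77.11 F [ 0.92 -0.14  0.53] M [-0.    0.04  0.  ] open 50.2 j6 -1.35
rot [ 0.0015 -0.0013  0.002 ] shift mm [-0.56  0.44 -2.14] n 2.3
```

>>> servo_tool:
  moves:
    - [0,0,0,0,0,0,0.7]
    - [0,0,0,0,0,0,0.7]
    - [0,0,0,0,0,0,0.7]
    - [0,0,0,0,0,0,0.7]

```text
time: 4.82
position: [479.7, 24.2, 5.2]
tcp_rot: [0.112, 0.994, 0.001, -0.0]
contact_force: [0.1, -0.7, -0.0]
opening: 26.9
```

```bash
python3 d.py 480 24.5 7 77
```

```text
t 4.82 pos [479.7  24.2   5.2] jaw 77.11 F [ 0.08 -0.73 -0.  ] M [ 0.01  0.   -0.03] open 26.9 j6 -1.35
rot [ 0.0017 -0.0006  0.002 ] shift mm [-0.25  0.37 -1.81] n 1.9
```

The opening reads 26.9 mm, which is under 41, so I may have missed the cup or the pads may be above it. Checking with a picture.

Run:
```python
from h import *
from cell import eyes,finder,monitor
p=eyes.capture("scene"); a=p["img"][180:260,220:320]
im=cv2.resize(a,(750,600),interpolation=cv2.INTER_CUBIC)
q=proj(p,[[480,24.4,0],[480,24.4,5]]); print(q)
for u in q: cv2.drawMarker(im,(int((u[0]-220)*7.5),int((u[1]-180)*7.5)),(255,0,0),0,20,1)
save("pics/g2.png",im); print(monitor.sense()["opening"])
for r in finder.regions_of(p,"cup_center"): print(r["score"],r["pixel"],r["pixels"].sum())
```

```text
[[269.72294389 222.53851954]
 [269.63543205 221.45379871]]
26.655361589512374
```

View pics/g2.png

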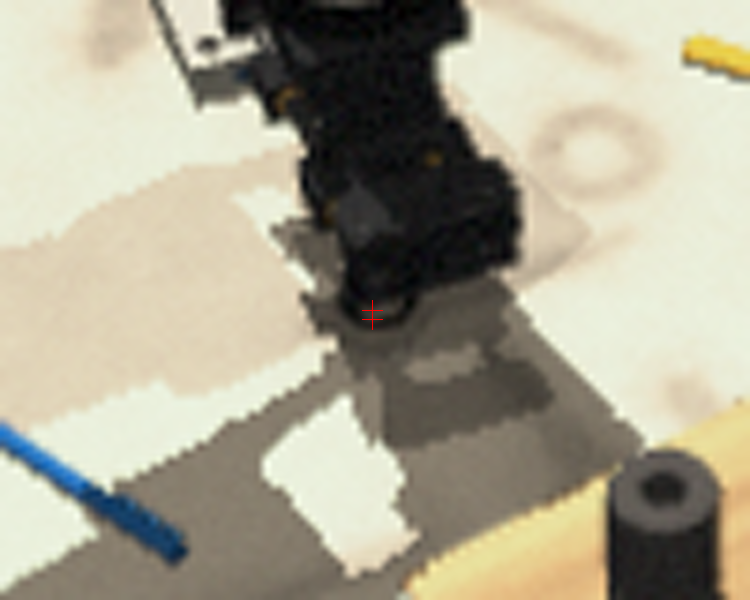

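>>> servo_tool:
  moves:
    - [0,0,0,0,0,0,0.2]
    - [0,0,0,0,0,0,0.2]
    - [0,0,0,0,0,0,0.2]
    - [0,0,0,0,0,0,0.2]
    - [0,0,0,0,0,0,0.2]
    - [0,0,0,0,0,0,0.2]

```text
time: 5.42
position: [479.6, 24.2, 5.2]
tcp_rot: [0.112, 0.994, 0.001, -0.0]
contact_force: [-0.1, -0.2, 0.4]
opening: 64.5
```

```bash
python3 d.py 480 24.5 7 77
python3 - <<'E'
from h import *
from cell import eyes,finder,monitor
p=eyes.capture("scene"); a=p["img"][180:260,220:320]
im=cv2.resize(a,(750,600),interpolation=cv2.INTER_CUBIC)
save("pics/g3.png",im)
E
```

```text
t 5.42 pos [479.6  24.2   5.2] jaw 77.11 F [-0.08 -0.2   0.36] M [ 0.03 -0.03  0.02] open 64.5 j6 -1.35
rot [ 0.0017 -0.0007  0.002 ] shift mm [-0.28  0.38 -1.82] n 1.9
```

View pics/g3.png

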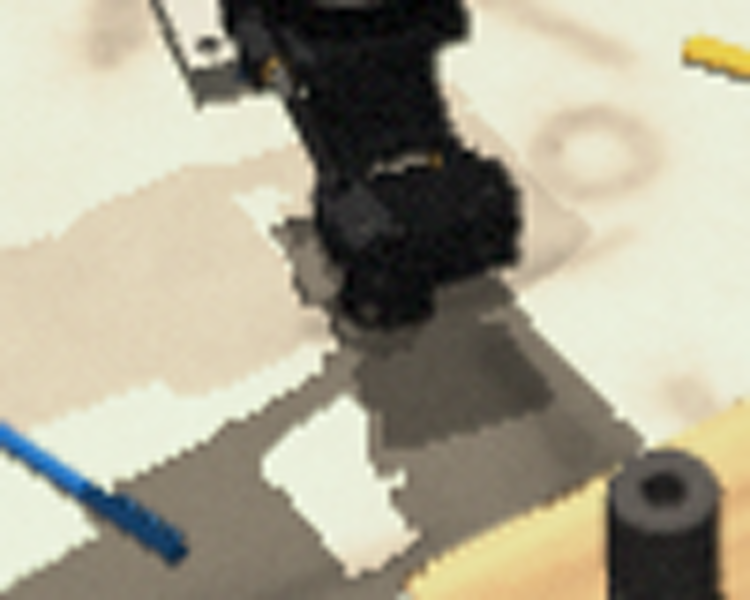

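Lowering gently to feel for the table with the fingers at this opening.

>>> servo_tool:
  moves:
    - [0,0,0,0,0,0.003,0.2]
    - [0,0,0,0,0,0.003,0.2]
    - [0,0,0,0,0,0.003,0.2]
    - [0,0,0,0,0,0,0.2]

```text
time: 5.8
position: [479.8, 24.2, -4.6]
tcp_rot: [0.112, 0.994, 0.001, -0.0]
contact_force: [0.1, -0.6, -0.1]
opening: 70.9
```

```bash
python3 d.py 480 24.5 7 77
```

```text
t 5.8 pos [479.8  24.2  -4.6] jaw 77.12 F [ 0.12 -0.64 -0.08] M [-0.05 -0.05  0.01] open 70.9 j6 -1.35
rot [ 0.0017 -0.0002  0.002 ] shift mm [ -0.17   0.36 -11.61] n 11.6
```

Confirmed: the finger tips draw back as the jaws open, as in a linkage gripper. I'll keep going down to contact.

>>> servo_tool:
  moves:
    - [0,0,0,0,0,0.002,0.2]
    - [0,0,0,0,0,0.002,0.2]
    - [0,0,0,0,0,0,0.2]

```text
time: 6.05
position: [479.3, 24.2, -9.6]
tcp_rot: [0.112, 0.994, 0.001, -0.001]
contact_force: [0.4, 0.1, -0.9]
opening: 70.5
```

>>> servo_tool:
  moves:
    - [0,0,0,0,0,0.002,0.2]
    - [0,0,0,0,0,0.002,0.2]
    - [0,0,0,0,0,0,0.2]

```text
time: 6.3
position: [479.3, 24.2, -14.1]
tcp_rot: [0.112, 0.994, 0.001, -0.001]
contact_force: [-0.6, -0.4, -0.7]
opening: 70.3
```

>>> servo_tool:
  moves:
    - [0,0,0,0,0,0.001,0.2]
    - [0,0,0,0,0,0.001,0.2]
    - [0,0,0,0,0,0,0.2]

```text
time: 6.55
position: [479.3, 24.2, -16.3]
tcp_rot: [0.112, 0.994, 0.001, -0.001]
contact_force: [-0.1, 0.1, 0.1]
opening: 70.7
```

```bash
python3 d.py 480 24.5 7 77
python3 - <<'E'
from h import *
from cell import eyes,finder,monitor
p=eyes.capture("scene"); a=p["img"][180:260,220:320]
im=cv2.resize(a,(750,600),interpolation=cv2.INTER_CUBIC)
save("pics/g4.png",im)
E
```

```text
t 6.55 pos [479.3  24.2 -16.3] jaw 77.11 F [-0.08  0.14  0.11] M [ 0.05 -0.   -0.01] open 70.7 j6 -1.35
rot [ 0.0015 -0.0014  0.002 ] shift mm [ -0.56   0.43 -23.27] n 23.3
```

View pics/g4.png

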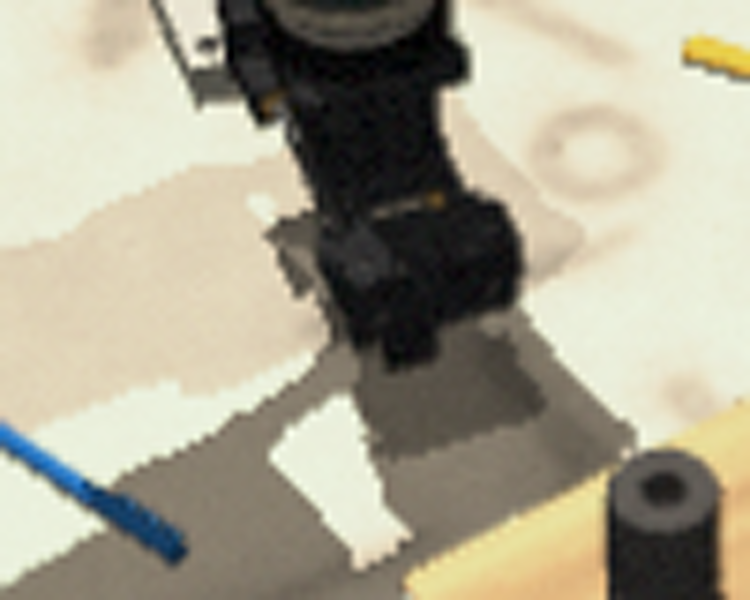

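Run:
```python
from h import *
from cell import eyes
p=eyes.capture("scene")
for z in (0,10,20): print(z,proj(p,[[471.5,-10,z],[470.5,-15,z],[469,-22,z]]).round(1).tolist())
```

```text
0 [[273.1, 230.4], [273.7, 231.5], [274.5, 233.1]]
10 [[273.0, 228.2], [273.5, 229.3], [274.3, 230.9]]
20 [[272.8, 226.0], [273.4, 227.1], [274.2, 228.7]]
```

>>> servo_tool:
  moves:
    - [0,0,0,0,0,0.001,0.2]
    - [0,0,0,0,0,0.001,0.2]
    - [0,0,0,0,0,0,0.2]

```text
time: 6.9
position: [479.7, 24.2, -18.0]
tcp_rot: [0.112, 0.994, 0.001, -0.0]
contact_force: [0.1, -0.5, -0.3]
opening: 70.9
```

>>> servo_tool:
  moves:
    - [0,0,0,0,0,-0.005,0.2]
    - [0,0,0,0,0,-0.004,0.3]
    - [0,0,0,0,0,0,0.4]
    - [0,0,0,0,0,0,0.5]
    - [0,0,0,0,0,0,0.6]
    - [0,0,0,0,0,0,0.6]
    - [0,0,0,0,0,0,0.6]
    - [0,0,0,0,0,0,0.6]

```text
time: 7.57
position: [480.2, 24.2, -7.5]
tcp_rot: [0.112, 0.994, 0.001, 0.0]
contact_force: [0.1, -0.6, -0.3]
opening: 35.1
```

```bash
python3 d.py 480 24.5 7 77
```

```text
t 7.57 pos [480.2  24.2  -7.5] jaw 77.12 F [ 0.12 -0.6  -0.25] M [ 0.04 -0.   -0.02] open 35.1 j6 -1.35
rot [0.0019 0.0006 0.0021] shift mm [  0.27   0.24 -14.5 ] n 14.5
```

Run:
```python
from h import *
from cell import eyes,finder,monitor
p=eyes.capture("scene"); a=p["img"][190:250,235:310]
im=cv2.resize(a,(750,600),interpolation=cv2.INTER_CUBIC)
im=np.clip(im.astype(float)*1.6+10,0,255).astype(np.uint8)
save("pics/g5.png",im)
```

```text
(no output)
```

View pics/g5.png

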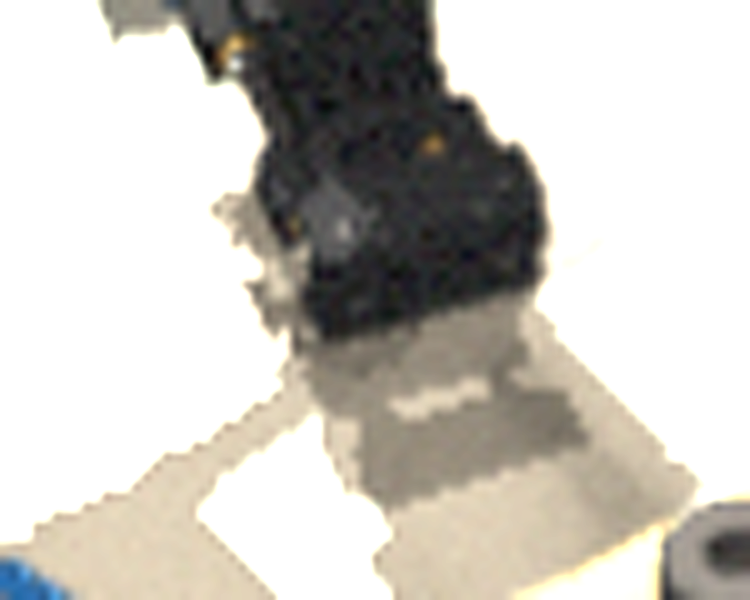

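The gripper hides the cup. I'll raise it and look.

>>> servo_tool:
  moves:
    - [0,0,0,0,0,0,0.2]
    - [0,0,0,0,0,0,0.1]
    - [0,0,0,0,0,-0.01,0]
    - [0,0,0,0,0,-0.03,0]
    - [0,0,0,0,0,-0.03,0]
    - [0,0,0,0,0,-0.03,0]
    - [0,0,0,0,0,0,0]

```text
time: 8.2
position: [476.8, 24.0, 95.5]
tcp_rot: [0.112, 0.994, 0.0, -0.004]
contact_force: [1.4, -0.5, 0.0]
opening: 79.9
```

```bash
python3 d.py 480 24.5 60 -13
python3 - <<'E'
from h import *
from cell import eyes,finder,monitor
p=eyes.capture("scene"); a=p["img"][170:250,235:335]
im=cv2.resize(a,(750,600),interpolation=cv2.INTER_CUBIC)
save("pics/g6.png",im)
E
```

```text
t 8.2 pos [476.8  24.   95.5] jaw 77.11 F [ 1.4  -0.5   0.02] M [-0.   -0.    0.02] open 79.9 j6 -1.35
rot [-0.0062 -0.0062  1.5728] shift mm [-3.35  1.17 35.52] n 35.7
```

View pics/g6.png

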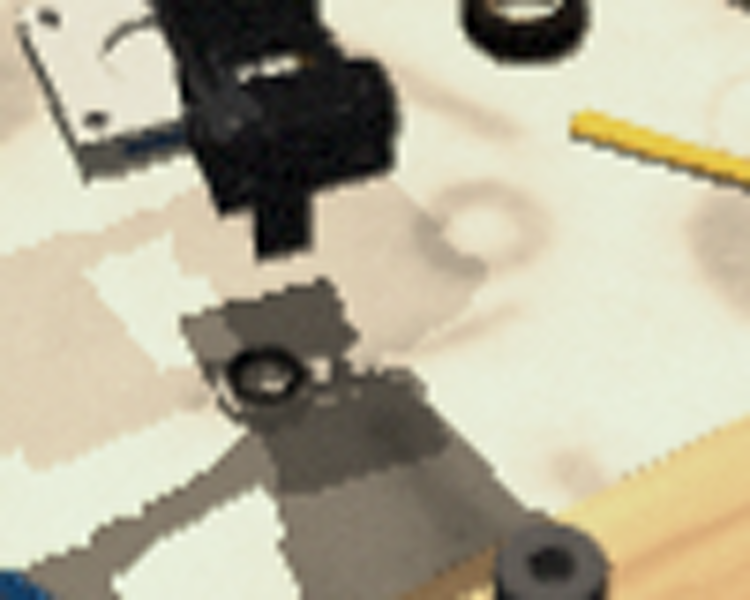

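The cup hasn't moved: its ring is at pixel (270.5,220.3). The finger tips are about 20 mm higher than the TCP value says. I'll turn to the second yaw and use contact to calibrate the height.

>>> servo_tool:
  moves:
    - [0,0,0.12,0,0,0,0]
    - [0,0,0.12,0,0,0,0]
    - [0,0,0.12,0,0,0,0]
    - [0,0,0.12,0,0,0,0]
    - [0,0,0.12,0,0,0,0]
    - [0,0,0.12,0,0,0,0]
    - [0,0,0.12,0,0,0,0]
    - [0,0,0.12,0,0,0,0]
    - [0,0,0.12,0,0,0,0]
    - [0,0,0.12,0,0,0,0]

```text
time: 9.08
position: [468.1, 24.0, 87.5]
tcp_rot: [0.671, 0.741, -0.007, -0.009]
contact_force: [0.4, 0.7, -0.5]
opening: 88.2
```

>>> servo_tool:
  moves:
    - [0,0,0.12,0,0,0,0]
    - [0,0,0.12,0,0,0,0]
    - [0,0,0.12,0,0,0,0]
    - [0,0,0,0,0,0,0.1]

```text
time: 9.42
position: [463.9, 24.0, 83.3]
tcp_rot: [0.799, 0.602, -0.011, -0.01]
contact_force: [0.3, 0.1, 0.6]
opening: 83.4
```

```bash
python3 d.py 480 24.5 10 -13
```

```text
t 9.42 pos [463.9  24.   83.3] jaw -16.0 F [0.35 0.05 0.63] M [-0.03  0.09 -0.  ] open 83.4 j6 0.27
rot [-0.0292  0.0058 -0.0523] shift mm [ 5.37 17.48 72.82] n 75.1
```

>>> servo_tool:
  moves:
    - [-0.015,0.003,-0.03,0.003,0.009,0,0.1]
    - [-0.014,0.003,-0.02,0.002,0.008,0.01,0.2]
    - [0,0,0,0,0,0.015,0.3]
    - [0,0,0,0,0,0.015,0.3]
    - [0,0,0,0,0,0.01,0.3]
    - [0,0,0,0,0,0,0.3]

```text
time: 9.92
position: [483.9, 24.6, 29.7]
tcp_rot: [0.774, 0.633, 0.002, 0.001]
contact_force: [-0.1, -0.2, -0.5]
opening: 61.4
```

```bash
python3 d.py 480 24.5 10 -13
```

```text
t 9.92 pos [483.9  24.6  29.7] jaw -11.49 F [-0.12 -0.19 -0.51] M [-0.09  0.08  0.02] open 61.4 j6 0.2
rot [ 0.0044 -0.0011  0.0263] shift mm [-0.89 -3.93 19.69] n 20.1
```

>>> servo_tool:
  moves:
    - [0.003,0,0.02,-0.001,-0.004,0.01,0.3]
    - [0,0,0,0,0,0.01,0.3]
    - [0,0,0,0,0,0.01,0.3]
    - [0,0,0,0,0,0.003,0.3]
    - [0,0,0,0,0,0,0.3]

```text
time: 10.33
position: [480.0, 24.4, -6.2]
tcp_rot: [0.78, 0.626, 0.001, 0.0]
contact_force: [-0.8, 0.2, 0.3]
opening: 61.6
```

```bash
python3 d.py 480 24.5 -15 -13
python3 - <<'E'
from h import *
from cell import eyes,finder,monitor
p=eyes.capture("scene"); a=p["img"][180:240,235:310]
im=cv2.resize(a,(750,600),interpolation=cv2.INTER_CUBIC)
im=np.clip(im.astype(float)*1.5,0,255).astype(np.uint8)
save("pics/g7.png",im)
E
```

```text
t 10.33 pos [480.   24.4  -6.2] jaw -12.47 F [-0.85  0.19  0.28] M [-0.05  0.01  0.01] open 61.6 j6 0.22
rot [ 0.0017 -0.0012  0.0093] shift mm [ 0.06 -0.08  8.85] n 8.8
```

View pics/g7.png

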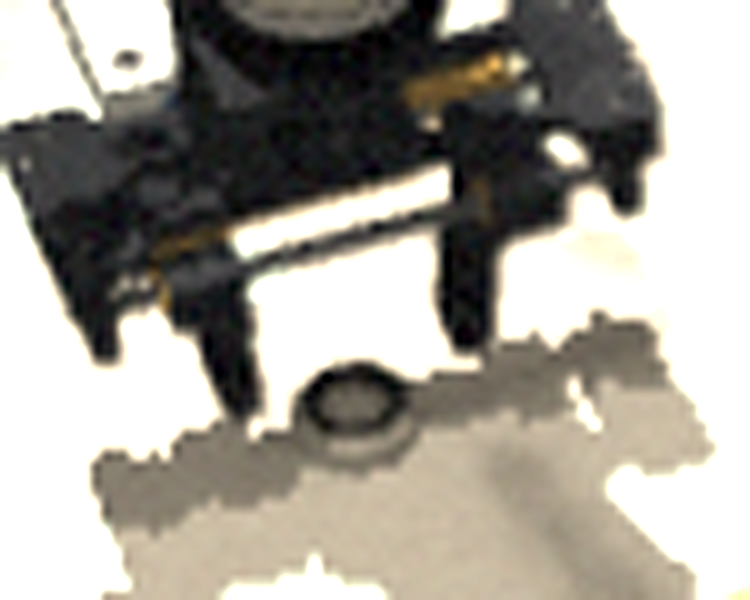

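The view is clear: the tips are at (259.3,221.5) and (282,214.5), about 21 mm up, straddling the cup at (270.5,222). I'll go down about 12 mm more and close.

>>> servo_tool:
  moves:
    - [0.001,0,0.008,0,0,0.004,0.3]
    - [0,0,0,0,0,0.004,0.3]
    - [0,0,0,0,0,0.003,0.3]
    - [0,0,0,0,0,0,0.3]

```text
time: 10.72
position: [481.6, 24.4, -16.8]
tcp_rot: [0.782, 0.623, 0.002, 0.001]
contact_force: [-0.6, -0.0, 0.4]
opening: 62.0
```

```bash
python3 d.py 480 24.5 -18 -13
python3 - <<'E'
from h import *
from cell import eyes,finder,monitor
p=eyes.capture("scene"); a=p["img"][180:240,235:310]
im=cv2.resize(a,(750,600),interpolation=cv2.INTER_CUBIC)
im=np.clip(im.astype(float)*1.5,0,255).astype(np.uint8)
save("pics/g8.png",im)
E
```

```text
t 10.72 pos [481.6  24.4 -16.8] jaw -12.96 F [-0.57 -0.01  0.41] M [-0.1   0.07 -0.01] open 62.0 j6 0.22
rot [ 0.0032 -0.0018  0.0008] shift mm [-0.29 -1.53  1.23] n 2.0
```

View pics/g8.png

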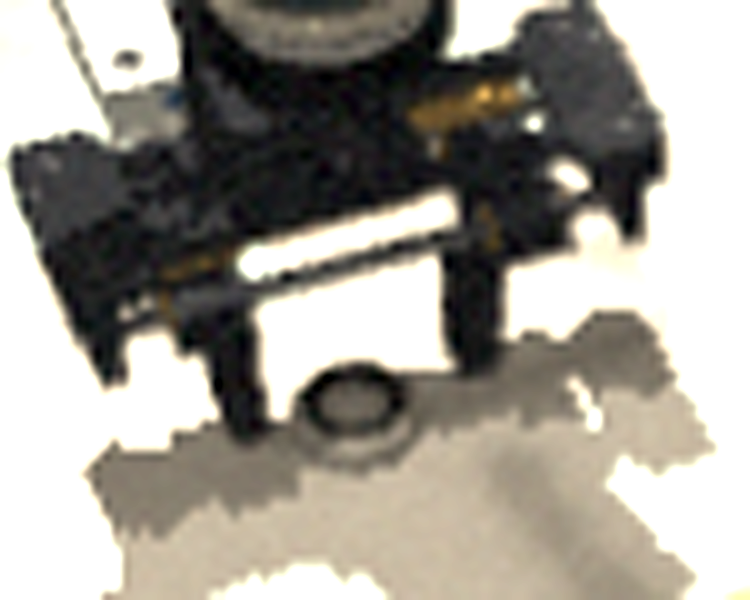

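>>> servo_tool:
  moves:
    - [0.003,0,0,0,-0.0015,0.001,0.3]
    - [0,0,0,0,0,0.001,0.4]
    - [0,0,0,0,0,0,0.5]
    - [0,0,0,0,0,0,0.65]
    - [0,0,0,0,0,0,0.65]
    - [0,0,0,0,0,0,0.65]
    - [0,0,0,0,0,0,0.65]
  newtons: 10

```text
time: 11.35
position: [481.2, 24.8, -17.8]
tcp_rot: [0.782, 0.623, 0.002, 0.0]
contact_force: [-0.5, -0.5, -0.5]
opening: 30.8
```

```bash
python3 d.py 480 24.5 -18 -13
python3 - <<'E'
from h import *
from cell import eyes,finder,monitor
p=eyes.capture("scene"); a=p["img"][180:240,235:310]
im=cv2.resize(a,(750,600),interpolation=cv2.INTER_CUBIC)
im=np.clip(im.astype(float)*1.5,0,255).astype(np.uint8)
save("pics/g9.png",im)
E
```

```text
t 11.35 pos [481.2  24.8 -17.8] jaw -12.95 F [-0.53 -0.5  -0.47] M [-0.04  0.07 -0.01] open 30.8 j6 0.22
rot [ 0.0022 -0.0023  0.0009] shift mm [-0.58 -1.05  0.22] n 1.2
```

View pics/g9.png

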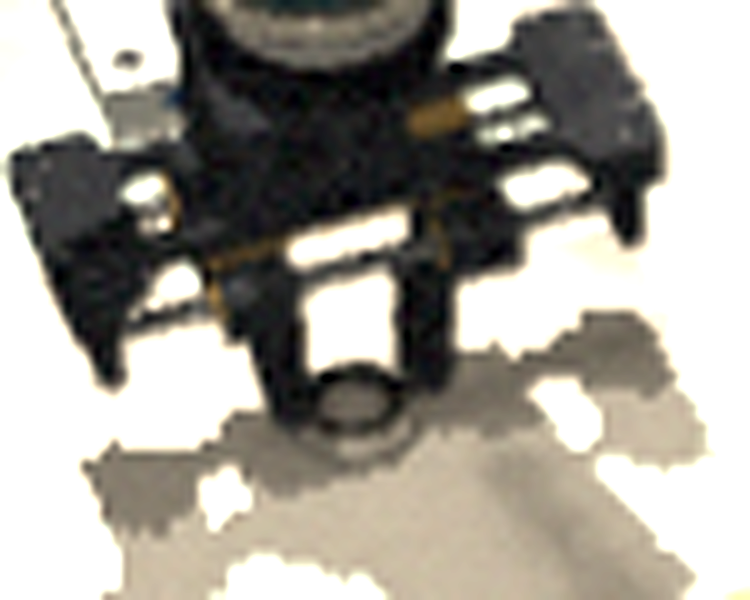

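The pads closed on the soft seal just above the rim. I'll open, go 6 to 7 mm lower and close again.

>>> servo_tool:
  moves:
    - [0.001,0,0,0,-0.0005,0,0.4]
    - [0,0,0,0,0,0,0.3]
    - [0,0,0,0,0,0,0.3]
    - [0,0,0,0,0,0.003,0.3]
    - [0,0,0,0,0,0.003,0.3]
    - [0,0,0,0,0,0.001,0.3]
    - [0,0,0,0,0,0,0.3]

```text
time: 11.98
position: [480.8, 25.0, -25.3]
tcp_rot: [0.782, 0.623, 0.001, -0.0]
contact_force: [0.0, -1.4, -1.1]
opening: 61.4
```

>>> servo_tool:
  moves:
    - [0,0,0,0,0,0,0.45]
    - [0,0,0,0,0,0,0.55]
    - [0,0,0,0,0,0,0.7]
    - [0,0,0,0,0,0,0.7]
    - [0,0,0,0,0,0,0.7]
    - [0,0,0,0,0,0,0.7]

```text
time: 12.48
position: [480.3, 25.0, -25.8]
tcp_rot: [0.782, 0.623, 0.001, -0.0]
contact_force: [0.1, 0.4, 0.3]
opening: 40.0
```

```bash
python3 d.py 480 24.5 -24 -13
```

```text
t 12.48 pos [480.3  25.  -25.8] jaw -12.95 F [0.1  0.43 0.33] M [-0.06  0.04  0.  ] open 40.0 j6 0.22
rot [ 0.0005 -0.0022  0.0009] shift mm [-0.53 -0.22 -1.81] n 1.9
```

Gripped: the opening is 40 mm on the 41 mm rim. I'll lift and carry it to the nest.

>>> servo_tool:
  moves:
    - [0,0,0,0,0,-0.004,0.7]
    - [0,0,0,0,0,-0.02,0.7]
    - [0,0,0,0,0,-0.03,0.7]
    - [0,0,0,0,0,-0.02,0.7]
    - [0,0,0,0,0,0,0.7]
  newtons: 20

```text
time: 12.9
position: [477.5, 24.8, 49.5]
tcp_rot: [0.782, 0.623, -0.001, -0.002]
contact_force: [0.7, -0.8, -0.1]
opening: 39.6
```

```bash
python3 d.py 541 223.5 40 -13
```

```text
t 12.9 pos [477.5  24.8  49.5] jaw -12.95 F [ 0.7  -0.75 -0.09] M [-0.05  0.06 -0.02] open 39.6 j6 0.22
rot [-0.0057 -0.0008  0.0008] shift mm [207.86  17.4    9.51] n 208.8
```

>>> servo_tool:
  moves:
    - [-0.003,0,0,0.02,0.002,0,0.7]
    - [0,0,0,0.034,0.003,0,0.7]
    - [0,0,0,0.034,0.003,0,0.7]
    - [0,0,0,0.034,0.003,0,0.7]
    - [0,0,0,0.034,0.003,0,0.7]
    - [0,0,0,0.03,0.003,0,0.7]
    - [0,0,0,0.01,0,0,0.7]
    - [0,0,0,0,0,0,0.7]

```text
time: 13.57
position: [540.3, 218.2, 46.1]
tcp_rot: [0.784, 0.621, 0.0, 0.0]
contact_force: [-0.2, -0.4, -1.1]
opening: 39.3
```

```bash
python3 d.py 541 223.5 20 -13
```

```text
t 13.57 pos [540.3 218.2  46.1] jaw -13.22 F [-0.25 -0.35 -1.1 ] M [-0.04  0.13  0.06] open 39.3 j6 0.57
rot [ 0.0006 -0.0006 -0.0038] shift mm [ 5.31 -0.54 26.1 ] n 26.6
```

>>> servo_tool:
  moves:
    - [0,0,-0.004,0.003,-0.0005,0.01,0.7]
    - [0,0,0,0.0025,0,0.013,0.7]
    - [0,0,0,0,0,0.013,0.7]
    - [0,0,0,0,0,0.003,0.7]
    - [0,0,0,0,0,0,0.7]

```text
time: 13.98
position: [536.9, 218.6, -0.1]
tcp_rot: [0.783, 0.622, -0.003, -0.0]
contact_force: [-0.6, -1.2, -0.6]
opening: 39.4
```

```bash
python3 d.py 541 223.5 2 -13
python3 - <<'E'
from h import *
from cell import eyes,finder,monitor
p=eyes.capture("scene"); a=p["img"][140:200,220:295]
im=cv2.resize(a,(750,600),interpolation=cv2.INTER_CUBIC)
im=np.clip(im.astype(float)*1.1,0,255).astype(np.uint8)
save("pics/n1.png",im)
E
```

```text
t 13.98 pos [ 5.369e+02  2.186e+02 -1.000e-01] jaw -13.05 F [-0.55 -1.17 -0.62] M [-0.08  0.05 -0.01] open 39.4 j6 0.57
rot [-0.0045  0.0047 -0.0009] shift mm [ 5.71  2.9  -2.14] n 6.8
```

View pics/n1.png

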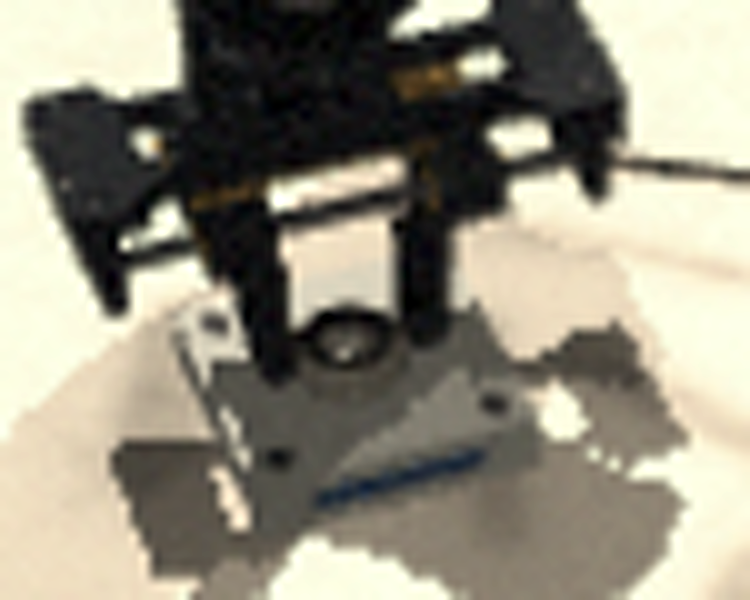

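>>> servo_tool:
  moves:
    - [-0.004,0.004,0,0.003,0.0015,-0.003,0.7]
    - [0,0,0,0.003,0.0015,0,0.7]
    - [0,0,0,0,0,0,0.7]
    - [0,0,0,0,0,0,0.7]

```text
time: 14.37
position: [541.5, 222.0, 3.8]
tcp_rot: [0.784, 0.621, -0.0, 0.0]
contact_force: [0.8, 0.0, -0.7]
opening: 39.5
```

```bash
python3 d.py 541 223.5 0 -13
```

```text
t 14.37 pos [541.5 222.    3.8] jaw -13.22 F [ 0.75  0.04 -0.73] M [-0.03  0.1  -0.  ] open 39.5 j6 0.58
rot [-0.0003  0.0006 -0.0039] shift mm [ 1.33 -0.77  3.83] n 4.1
```

>>> servo_tool:
  moves:
    - [0,0,-0.004,0.0015,-0.0008,0,0.7]
    - [0,0,0,0,0,0.001,0.7]
    - [0,0,0,0,0,0.001,0.7]
    - [0,0,0,0,0,0,0.7]

```text
time: 14.7
position: [542.8, 224.6, 3.7]
tcp_rot: [0.782, 0.623, 0.002, 0.001]
contact_force: [0.4, -0.5, -1.8]
opening: 39.4
```

```bash
python3 d.py 541 223.5 -4 -13
python3 - <<'E'
from h import *
from cell import eyes,finder,monitor
p=eyes.capture("scene"); a=p["img"][155:195,235:285]
im=cv2.resize(a,(750,600),interpolation=cv2.INTER_CUBIC)
im=np.clip(im.astype(float)*1.5,0,255).astype(np.uint8)
save("pics/n2.png",im)
E
```

```text
t 14.7 pos [542.8 224.6   3.7] jaw -12.95 F [ 0.45 -0.54 -1.81] M [-0.04  0.08 -0.  ] open 39.4 j6 0.58
rot [ 0.0031 -0.0015  0.0008] shift mm [-1.48 -1.49  7.73] n 8.0
```

View pics/n2.png

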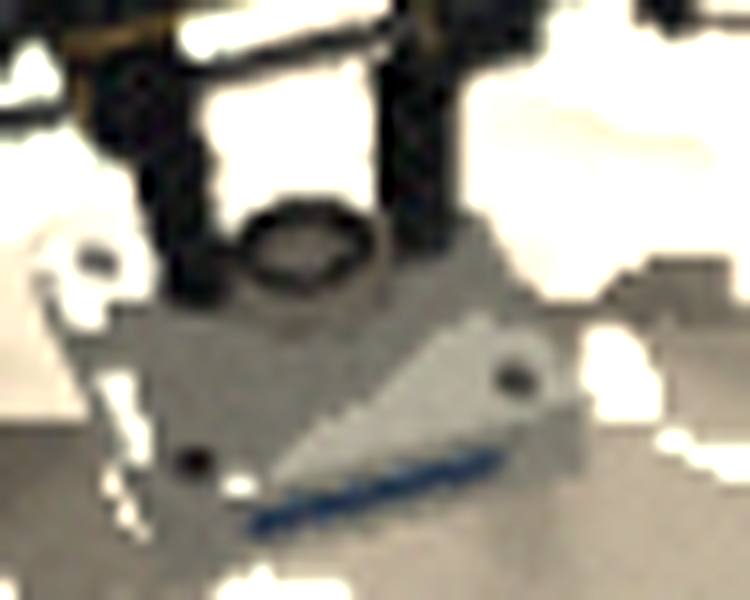

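>>> servo_tool:
  moves:
    - [0.003,-0.001,0,-0.001,-0.001,0.0,0.7]
    - [0,0,0,0,0,0,0.7]
    - [0,0,0,0,0,0,0.7]

```text
time: 15.0
position: [541.4, 223.9, 3.7]
tcp_rot: [0.782, 0.623, 0.0, -0.0]
contact_force: [0.3, -0.7, -0.8]
opening: 39.5
```

```bash
python3 d.py 541 223.5 -4 -13
```

```text
t 15.0 pos [541.4 223.9   3.7] jaw -12.94 F [ 0.27 -0.69 -0.82] M [-0.1   0.02  0.01] open 39.5 j6 0.57
rot [-0.0003 -0.0004  0.0011] shift mm [-0.45 -0.28  7.73] n 7.8
```

>>> servo_tool:
  moves:
    - [0,0,0,0,0,0.002,0.7]
    - [0,0,0,0,0,0.002,0.7]
    - [0,0,0,0,0,0.002,0.7]
    - [0,0,0,0,0,0,0.7]

```text
time: 15.33
position: [541.2, 223.8, -3.0]
tcp_rot: [0.782, 0.623, -0.0, -0.0]
contact_force: [-0.2, -0.5, -0.3]
opening: 39.6
```

```bash
python3 d.py 541 223.5 -10 -13
```

```text
t 15.33 pos [541.2 223.8  -3. ] jaw -12.94 F [-0.24 -0.55 -0.25] M [-0.02  0.11 -0.03] open 39.6 j6 0.57
rot [-0.0004 -0.0003  0.001 ] shift mm [-0.34 -0.16  7.04] n 7.0
```

Excellent alignment. I'll ease down into the pocket.

>>> servo_tool:
  moves:
    - [0,0,0,0,0,0.0015,0.7]
    - [0,0,0,0,0,0.0015,0.7]
    - [0,0,0,0,0,0,0.7]

```text
time: 15.58
position: [541.0, 223.7, -6.7]
tcp_rot: [0.782, 0.623, -0.0, -0.0]
contact_force: [-0.1, 0.5, -0.3]
opening: 39.4
```

```bash
python3 d.py 541 223.5 -10 -13
```

```text
t 15.58 pos [541.  223.7  -6.7] jaw -12.94 F [-0.12  0.46 -0.3 ] M [-0.08  0.09 -0.02] open 39.4 j6 0.57
rot [-0.001   0.0001  0.001 ] shift mm [-0.16  0.06  3.33] n 3.3
```

No contact force at about 3 mm below the mouth, so the cup is entering. Continuing.

>>> servo_tool:
  moves:
    - [0,0,0,0,0,0.0015,0.7]
    - [0,0,0,0,0,0.001,0.7]
    - [0,0,0,0,0,0,0.7]

```text
time: 15.83
position: [540.9, 223.7, -9.5]
tcp_rot: [0.782, 0.623, -0.0, -0.0]
contact_force: [-0.3, 0.4, -0.1]
opening: 39.3
```

```bash
python3 d.py 541 223.5 -10 -13
```

```text
t 15.83 pos [540.9 223.7  -9.5] jaw -12.94 F [-0.31  0.41 -0.11] M [-0.03  0.1   0.04] open 39.3 j6 0.57
rot [-0.0011  0.0002  0.001 ] shift mm [-0.15  0.1   0.46] n 0.5
```

>>> servo_tool:
  moves:
    - [0,0,0,0,0,0.0012,0.7]
    - [0,0,0,0,0,0.001,0.7]
    - [0,0,0,0,0,0,0.7]

```text
time: 16.08
position: [541.2, 223.8, -9.4]
tcp_rot: [0.782, 0.623, -0.001, -0.0]
contact_force: [-0.2, -0.1, 0.4]
opening: 39.9
```

```bash
python3 d.py 541 223.5 -10 -13
```

```text
t 16.08 pos [541.2 223.8  -9.4] jaw -12.94 F [-0.2  -0.12  0.44] M [-0.06  0.09 -0.01] open 39.9 j6 0.57
rot [-0.0013  0.0004  0.0011] shift mm [-0.3  -0.15  0.57] n 0.7
```

It has stopped at the expected seated height. Releasing and rising slightly.

>>> servo_tool:
  moves:
    - [0,0,0,0,0,0,0.4]
    - [0,0,0,0,0,0,0.3]
    - [0,0,0,0,0,0,0.2]
    - [0,0,0,0,0,0,0.2]
    - [0,0,0,0,0,-0.01,0.1]
    - [0,0,0,0,0,-0.03,0]
    - [0,0,0,0,0,-0.04,0]
    - [0,0,0,0,0,-0.03,0]
    - [0,0,0,0,0,0,0]

```text
time: 16.83
position: [538.7, 222.8, 103.2]
tcp_rot: [0.782, 0.623, -0.004, -0.002]
contact_force: [2.4, 0.5, 0.8]
opening: 88.3
```

```bash
python3 d.py 490 -171 150 -13
python3 - <<'E'
from h import *
from cell import eyes,finder,monitor
p=eyes.capture("scene"); a=p["img"][150:198,225:285]
im=cv2.resize(a,(750,600),interpolation=cv2.INTER_CUBIC)
im=np.clip(im.astype(float)*1.3,0,255).astype(np.uint8)
save("pics/n3.png",im)
E
```

```text
t 16.83 pos [538.7 222.8 103.2] jaw -12.94 F [2.42 0.54 0.8 ] M [-0.02  0.04 -0.07] open 88.3 j6 0.57
rot [-0.0076  0.0045  0.001 ] shift mm [-394.87   40.42  -45.35] n 399.5
```

View pics/n3.png

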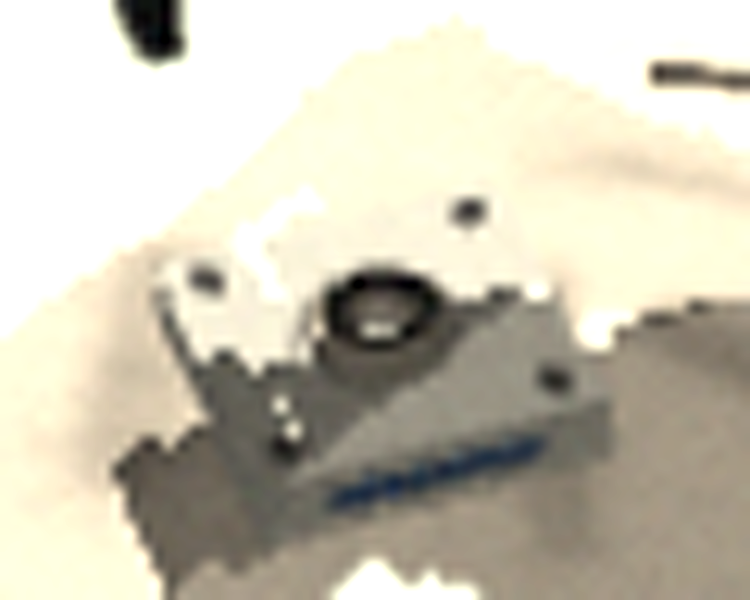

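Run:
```python
from h import *
from cell import eyes,finder,monitor
p=eyes.capture("scene")
from scipy.optimize import minimize
# g9: TCP (481.2,24.8,-17.8), jaw (.9745,-.224); find (s,z) for image pts
for nm,px in dict(Lknob=(246,218.3),Rknob=(298,204),Ltip=(264,222),Rtip=(278.5,218.5)).items():
    f=lambda v: np.sum((proj(p,[[481.2+v[0]*.9745,24.8-v[0]*.224,v[1]]])[0]-px)**2)
    r=minimize(f,[0,20],method="Nelder-Mead"); print(nm,r.x.round(1))
for c in([541.5,223,30],[541,223.5,30]): print(proj(p,[c]))
for nm,c in dict(d1=(651.3,-188.8,76),d2=(490.2,-171,76)).items(): print(nm,proj(p,[c]))
t=eyes.capture("top");save("pics/t1.png",t["img"])
```

```text
Lknob [-74.   46.9]
Rknob [95.2 46.7]
Ltip [-19.2   8.9]
Rtip [28.7  6.3]
[[254.54330593 174.09802153]]
[[254.34333372 174.07321224]]
d1 [[356.35782468 224.41778736]]
d2 [[307.6306937  244.57058092]]
```

View pics/t1.png

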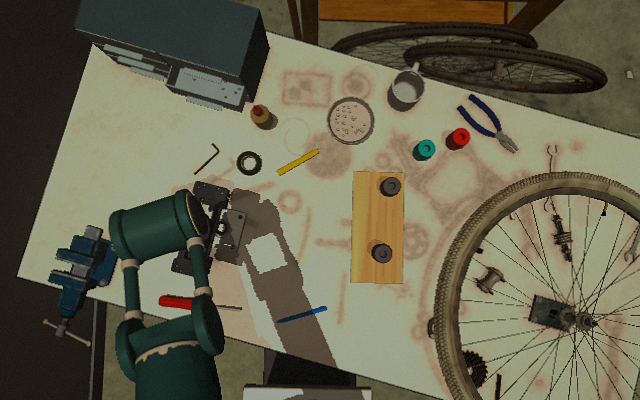

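The scene view shows the cup seated, ring at (255.6,175) against an expected (254.5,174.1). The tape and lever are untouched. Next is the nearer drift.

>>> servo_tool:
  moves:
    - [-0.007,0.004,0,-0.02,0.002,-0.01,0]
    - [0,0,0,-0.039,0.004,0,0]
    - [0,0,0,-0.039,0.004,0,0]
    - [0,0,0,-0.039,0.004,0,0]
    - [0,0,0,-0.039,0.004,0,0]
    - [0,0,0,-0.039,0.004,0,0]
    - [0,0,0,-0.039,0.004,0,0]
    - [0,0,0,-0.039,0.004,0,0]
    - [0,0,0,-0.03,0.003,0,0]
    - [0,0,0,-0.01,0,0,0]

```text
time: 17.82
position: [475.1, -119.8, 87.9]
tcp_rot: [0.779, 0.627, -0.018, -0.013]
contact_force: [-0.1, -0.4, 0.2]
opening: 87.9
```

```bash
python3 d.py 490 -171 80 -13
```

```text
t 17.82 pos [ 475.1 -119.8   87.9] jaw -12.36 F [-0.08 -0.44  0.19] M [-0.08 -0.03  0.08] open 87.9 j6 -0.06
rot [-0.0425  0.0117  0.0114] shift mm [-46.73  25.85   7.34] n 53.9
```

>>> servo_tool:
  moves:
    - [-0.02,0.006,0.005,-0.018,0.01,0,0]
    - [-0.02,0.006,0.005,-0.017,0.009,0,0]
    - [0,0,0,-0.01,0.005,0,0]
    - [0,0,0,0,0,0,0]
    - [0,0,0,0,0,0,0]

```text
time: 18.23
position: [481.2, -169.4, 78.5]
tcp_rot: [0.784, 0.62, -0.004, -0.009]
contact_force: [-0.6, 0.3, -0.6]
opening: 88.3
```

```bash
python3 d.py 490 -171 60 -13
```

```text
t 18.23 pos [ 481.2 -169.4   78.5] jaw -13.31 F [-0.62  0.32 -0.56] M [-0.05  0.05  0.03] open 88.3 j6 -0.16
rot [-0.0188 -0.0047 -0.0055] shift mm [ 0.42  9.28 18.35] n 20.6
```

>>> servo_tool:
  moves:
    - [-0.01,-0.003,-0.003,0,0.005,0,0]
    - [-0.009,-0.002,-0.002,0,0.004,0,0]
    - [0,0,0,0,0,0,0]
    - [0,0,0,0,0,0,0]

```text
time: 18.57
position: [490.1, -167.3, 76.6]
tcp_rot: [0.781, 0.624, -0.0, -0.001]
contact_force: [-0.3, 0.4, -0.4]
opening: 88.0
```

```bash
python3 d.py 490 -171 60 -13
python3 - <<'E'
from h import *
from cell import eyes,finder,monitor
p=eyes.capture("scene"); a=p["img"][190:280,260:380]
im=cv2.resize(a,(750,562),interpolation=cv2.INTER_CUBIC)
im=np.clip(im.astype(float)*1.4,0,255).astype(np.uint8)
save("pics/b1.png",im)
E
```

```text
t 18.57 pos [ 490.1 -167.3   76.6] jaw -12.78 F [-0.25  0.43 -0.37] M [-0.09  0.06 -0.02] open 88.0 j6 -0.15
rot [-0.0023 -0.0008  0.0039] shift mm [-3.65  0.74 16.63] n 17.0
```

View pics/b1.png

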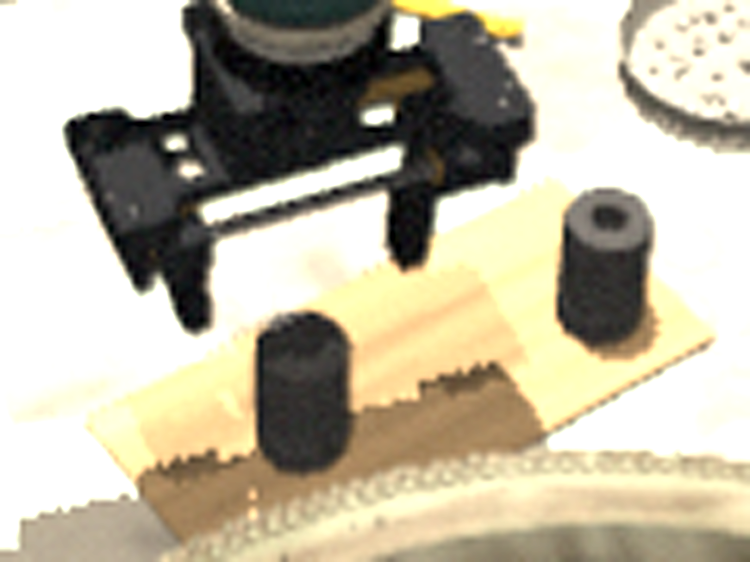

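The drift top is at crop (303,335), directly below the fingers' midpoint (302,297). Descending.

>>> servo_tool:
  moves:
    - [-0.002,0,0.003,-0.0035,0.0005,0.005,0]
    - [0,0,0,0,0,0.008,0]
    - [0,0,0,0,0,0.008,0]
    - [0,0,0,0,0,0.005,0]
    - [0,0,0,0,0,0,0]

```text
time: 19.03
position: [490.3, -170.1, 48.7]
tcp_rot: [0.782, 0.623, 0.001, 0.0]
contact_force: [-0.0, -0.7, 0.5]
opening: 88.1
```

```bash
python3 d.py 490 -171 22 -13
```

```text
t 19.03 pos [ 490.3 -170.1   48.7] jaw -12.87 F [-0.02 -0.74  0.54] M [-0.07  0.05 -0.03] open 88.1 j6 -0.16
rot [ 0.0012 -0.0007  0.0023] shift mm [-0.94 -0.09 26.66] n 26.7
```

>>> servo_tool:
  moves:
    - [0,0,0,-0.0008,0,0.007,0]
    - [0,0,0,0,0,0.007,0]
    - [0,0,0,0,0,0.006,0]
    - [0,0,0,0,0,0.005,0]
    - [0,0,0,0,0,0,0]
  newtons: 40

```text
time: 19.45
position: [489.1, -170.9, 19.9]
tcp_rot: [0.782, 0.623, 0.0, -0.001]
contact_force: [0.3, 0.3, -0.2]
opening: 87.8
```

```bash
python3 d.py 490 -171 22 -13
```

```text
t 19.45 pos [ 489.1 -170.9   19.9] jaw -12.9 F [ 0.3   0.27 -0.22] M [-0.1   0.07 -0.03] open 87.8 j6 -0.16
rot [-0.0009 -0.0011  0.0017] shift mm [ 0.13  0.89 -2.13] n 2.3
```

>>> servo_tool:
  moves:
    - [0,0,0,0,0.001,-0.002,0.2]
    - [0,0,0,0,0,0,0.4]
    - [0,0,0,0,0,0,0.6]
    - [0,0,0,0,0,0,0.7]
    - [0,0,0,0,0,0,0.7]
    - [0,0,0,0,0,0,0.7]
    - [0,0,0,0,0,0,0.7]
    - [0,0,0,0,0,0,0.7]

```text
time: 20.12
position: [490.3, -171.3, 22.9]
tcp_rot: [0.782, 0.623, 0.0, -0.001]
contact_force: [-0.2, -0.0, -2.3]
opening: 43.4
```

```bash
python3 d.py 490 -171 22 -13
```

```text
t 20.12 pos [ 490.3 -171.3   22.9] jaw -12.9 F [-0.21 -0.02 -2.33] M [-0.09 -0.06 -0.03] open 43.4 j6 -0.16
rot [-0.0009 -0.0009  0.0018] shift mm [ 0.22 -0.37  0.85] n 1.0
```

Gripped at 43.4 mm. Lifting to weigh it.

>>> servo_tool:
  moves:
    - [0,0,0,0,0,-0.004,0.7]
    - [0,0,0,0,0,-0.008,0.7]
    - [0,0,0,0,0,-0.01,0.7]
    - [0,0,0,0,0,-0.01,0.7]
    - [0,0,0,0,0,-0.004,0.7]
    - [0,0,0,0,0,0,0.7]
    - [0,0,0,0,0,0,0.7]
    - [0,0,0,0,0,0,0.7]

```text
time: 20.78
position: [486.0, -169.5, 58.7]
tcp_rot: [0.782, 0.623, -0.002, -0.004]
contact_force: [-0.1, -0.1, -7.8]
opening: 43.0
```

```bash
python3 d.py 490 -171 22 -13
```

```text
t 20.78 pos [ 486.  -169.5   58.7] jaw -12.9 F [-0.14 -0.12 -7.82] M [-0.05  0.06 -0.01] open 43.0 j6 -0.16
rot [-0.0088 -0.0023  0.0017] shift mm [-0.67  4.55 36.62] n 36.9
```

>>> servo_tool:
  moves:
    - [0,0,0,0,0,0,0.7]
    - [0,0,0,0,0,0,0.7]

```text
time: 20.95
position: [485.7, -169.4, 58.3]
tcp_rot: [0.782, 0.623, -0.002, -0.004]
contact_force: [0.0, -0.4, -6.9]
opening: 43.3
```

```bash
python3 d.py 490 -171 22 -13
python3 - <<'E'
from h import *
from cell import eyes,finder,monitor
p=eyes.capture("scene"); a=p["img"][190:280,260:380]
print(monitor.sense()["contact_force"])
im=cv2.resize(a,(750,562),interpolation=cv2.INTER_CUBIC)
im=np.clip(im.astype(float)*1.4,0,255).astype(np.uint8)
save("pics/b2.png",im)
E
```

```text
t 20.95 pos [ 485.7 -169.4   58.3] jaw -12.9 F [ 0.01 -0.42 -6.93] M [-0.1   0.04  0.04] open 43.3 j6 -0.16
rot [-0.0093 -0.0024  0.0017] shift mm [-0.72  4.88 36.3 ] n 36.6
[ 0.61937733 -0.59770661 -6.68574918]
```

View pics/b2.png

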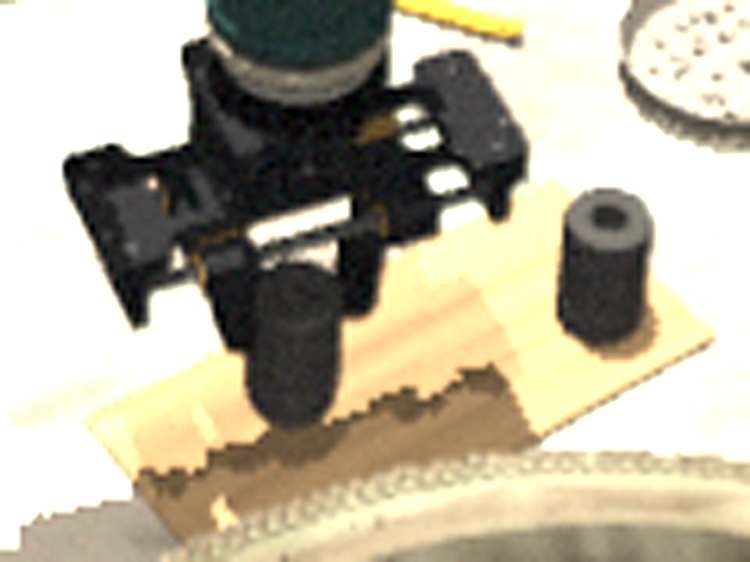

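About 7 N, so this is the steel drift. I'll set it back down; the lighter one has to be lifted while this one stands.

>>> servo_tool:
  moves:
    - [-0.005,-0.001,0,0,0.002,0.006,0.7]
    - [-0.004,-0.001,0,0,0.002,0.007,0.7]
    - [0,0,0,0,0,0.006,0.7]
    - [0,0,0,0,0,0.004,0.7]
    - [0,0,0,0,0,0,0.7]
    - [0,0,0,0,0,0,0.7]

```text
time: 21.5
position: [488.4, -169.7, 30.7]
tcp_rot: [0.782, 0.623, -0.001, -0.002]
contact_force: [0.2, -0.2, -7.6]
opening: 43.2
```

```bash
python3 d.py 490 -171 22.9 -13
```

```text
t 21.5 pos [ 488.4 -169.7   30.7] jaw -12.91 F [ 0.18 -0.23 -7.64] M [-0.03  0.09  0.01] open 43.2 j6 -0.16
rot [-0.0032 -0.0008  0.0016] shift mm [-0.95  1.91  7.77] n 8.1
```

>>> servo_tool:
  moves:
    - [-0.003,0,0,0,0,0.002,0.7]
    - [0,0,0,0,0,0.0025,0.7]
    - [0,0,0,0,0,0.002,0.7]
    - [0,0,0,0,0,0.001,0.7]
    - [0,0,0,0,0,0,0.7]

```text
time: 21.92
position: [488.7, -169.8, 23.0]
tcp_rot: [0.782, 0.623, 0.0, -0.0]
contact_force: [-0.0, 1.0, -6.5]
opening: 43.1
```

```bash
python3 d.py 490 -171 22.9 -13
```

```text
t 21.92 pos [ 488.7 -169.8   23. ] jaw -12.9 F [-0.05  1.02 -6.5 ] M [-0.04  0.05 -0.06] open 43.1 j6 -0.16
rot [ 0.0004 -0.0007  0.0017] shift mm [-0.84  1.56  0.1 ] n 1.8
```

>>> servo_tool:
  moves:
    - [0,0,0,0,0,0.001,0.7]
    - [0,0,0,0,0,0.0005,0.7]
    - [0,0,0,0,0,0,0.7]

```text
time: 22.17
position: [488.9, -170.0, 23.0]
tcp_rot: [0.782, 0.623, 0.0, 0.0]
contact_force: [-0.1, -0.6, -7.9]
opening: 42.8
```

>>> servo_tool:
  moves:
    - [0,0,0,0,0,0.0008,0.7]
    - [0,0,0,0,0,0,0.7]

```text
time: 22.33
position: [489.4, -170.2, 22.9]
tcp_rot: [0.782, 0.623, 0.001, 0.001]
contact_force: [-0.4, 0.4, -6.4]
opening: 43.2
```

>>> servo_tool:
  moves:
    - [0,0,0,0,0,0.002,0.7]
    - [0,0,0,0,0,0.001,0.7]
    - [0,0,0,0,0,0,0.7]

```text
time: 22.58
position: [489.8, -170.5, 23.0]
tcp_rot: [0.782, 0.623, 0.001, 0.001]
contact_force: [1.5, 0.7, -6.7]
opening: 43.1
```

```bash
python3 d.py 490 -171 22.9 -13
python3 - <<'E'
from h import *
from cell import eyes,finder,monitor
p=eyes.capture("scene"); a=p["img"][200:280,260:367]
im=cv2.resize(a,(750,562),interpolation=cv2.INTER_CUBIC)
im=np.clip(im.astype(float)*1.4,0,255).astype(np.uint8)
save("pics/b3.png",im); print(monitor.sense()["contact_force"])
E
```

```text
t 22.58 pos [ 489.8 -170.5   23. ] jaw -12.88 F [ 1.47  0.68 -6.73] M [-0.05  0.03  0.04] open 43.1 j6 -0.16
rot [ 0.0015 -0.0001  0.002 ] shift mm [-0.46  0.34  0.15] n 0.6
[ 0.61417611 -0.30481092 -7.44089282]
```

View pics/b3.png

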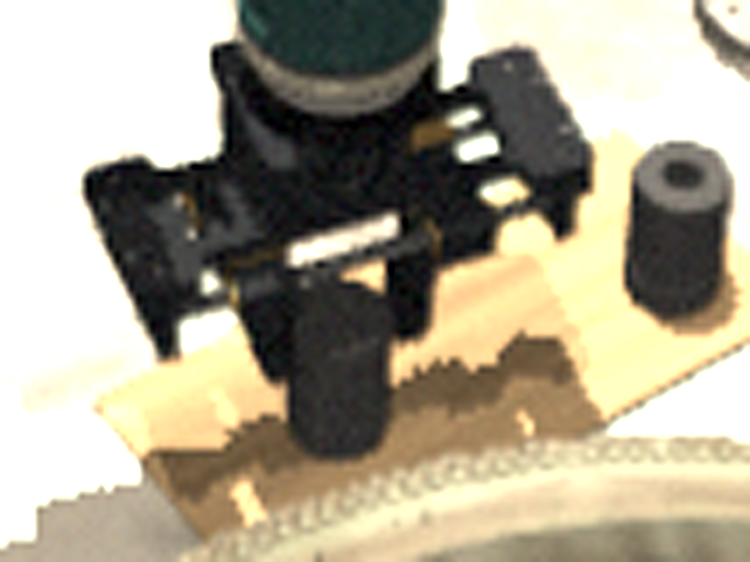

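>>> servo_tool:
  moves:
    - [0,0,0,0,0,0.003,0.7]
    - [0,0,0,0,0,0.004,0.7]
    - [0,0,0,0,0,0.004,0.7]

```text
time: 22.88
position: [490.3, -171.0, 22.7]
tcp_rot: [0.782, 0.624, -0.001, -0.001]
contact_force: [-14.8, 5.9, 29.1]
opening: 43.0
```

```bash
python3 d.py 490 -171 22.9 -13; python3 -c "
from cell import monitor; print(monitor.sense()['tau'])"
```

```text
t 22.88 pos [ 490.3 -171.    22.7] jaw -12.85 F [-14.81   5.92  29.13] M [0.98 2.7  0.02] open 43.0 j6 -0.16
rot [-0.0023 -0.      0.0026] shift mm [-0.1  -0.25 -0.22] n 0.4
[-2.76238499e-01 -2.55600733e+01 -2.69503748e+01  1.10097269e-01
 -5.51247552e+00 -7.75194028e-03]
```

That's firm board contact at the original height. I'll relax and release it.

>>> servo_tool:
  moves:
    - [0,0,0,0,0,0,0.7]
    - [0,0,0,0,0,0,0.7]
    - [0,0,0,0,0,0,0.4]
    - [0,0,0,0,0,0,0.3]
    - [0,0,0,0,0,0,0.1]
    - [0,0,0,0,0,0,0]
    - [0,0,0,0,0,0,0]
    - [0,0,0,0,0,-0.01,0]
    - [0,0,0,0,0,-0.02,0]
    - [0,0,0,0,0,-0.02,0]

```text
time: 23.72
position: [491.6, -171.4, 73.1]
tcp_rot: [0.782, 0.623, -0.0, -0.0]
contact_force: [1.2, -0.4, -0.0]
opening: 88.4
```

>>> servo_tool:
  moves:
    - [0,0,0,0,0,-0.02,0]
    - [0,0,0,0,0,-0.015,0]
    - [0,0,0,0,0,0,0]

```text
time: 23.97
position: [494.5, -172.5, 115.5]
tcp_rot: [0.782, 0.623, 0.002, 0.003]
contact_force: [0.1, 0.4, 0.4]
opening: 88.1
```

```bash
python3 d.py 651.3 -188.8 80 -13
python3 - <<'E'
from h import *
from cell import eyes,finder,monitor
p=eyes.capture("scene"); a=p["img"][200:280,260:367]
im=cv2.resize(a,(750,562),interpolation=cv2.INTER_CUBIC)
im=np.clip(im.astype(float)*1.4,0,255).astype(np.uint8)
save("pics/b4.png",im)
E
```

```text
t 23.97 pos [ 494.5 -172.5  115.5] jaw -12.86 F [0.08 0.44 0.43] M [-0.08  0.02  0.  ] open 88.1 j6 -0.16
rot [0.0065 0.0011 0.0024] shift mm [ 19.07 156.23  36.49] n 161.6
```

View pics/b4.png

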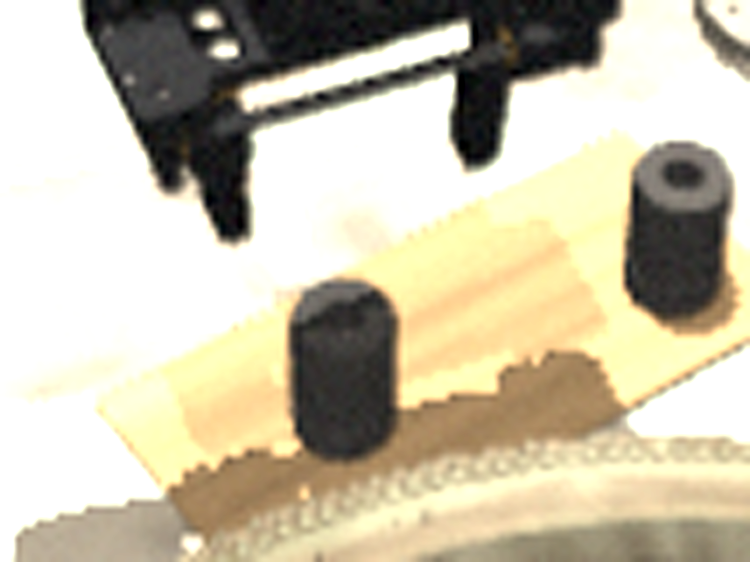

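The steel drift stands upright at crop (343,370). Moving to the second drift.

>>> servo_tool:
  moves:
    - [0.003,0,0.002,0.003,0.02,0,0]
    - [0.003,0,0,0.004,0.033,0,0]
    - [0,0,0,0.004,0.033,0,0]
    - [0,0,0,0.004,0.033,0,0]
    - [0,0,0,0.003,0.022,0,0]
    - [0,0,0,0,0.006,0,0]
    - [0,0,0,0,0,0,0]

```text
time: 24.6
position: [641.7, -186.8, 106.5]
tcp_rot: [0.783, 0.622, -0.003, -0.004]
contact_force: [-0.0, -0.3, -0.3]
opening: 87.8
```

```bash
python3 d.py 651.3 -188.8 80 -13
```

```text
t 24.6 pos [ 641.7 -186.8  106.5] jaw -13.03 F [-0.   -0.35 -0.28] M [-0.02  0.07 -0.01] open 87.8 j6 -0.09
rot [-0.0097  0.0004 -0.0006] shift mm [ 0.24 10.08 26.41] n 28.3
```

>>> servo_tool:
  moves:
    - [-0.005,0,0,0,0.005,0.003,0]
    - [-0.005,0,0,0,0.004,0.006,0]
    - [0,0,0,0,0,0.006,0]
    - [0,0,0,0,0,0.004,0]
    - [0,0,0,0,0,0,0]

```text
time: 25.02
position: [644.6, -188.0, 82.2]
tcp_rot: [0.783, 0.622, -0.002, -0.003]
contact_force: [-0.6, 0.4, 0.4]
opening: 88.0
```

```bash
python3 d.py 651.3 -188.8 50 -13
python3 - <<'E'
from h import *
from cell import eyes,finder,monitor
p=eyes.capture("scene"); a=p["img"][180:260,310:417]
im=cv2.resize(a,(750,562),interpolation=cv2.INTER_CUBIC)
im=np.clip(im.astype(float)*1.4,0,255).astype(np.uint8)
save("pics/c1.png",im)
E
```

```text
t 25.02 pos [ 644.6 -188.    82.2] jaw -13.07 F [-0.63  0.4   0.36] M [ 0.    0.11 -0.03] open 88.0 j6 -0.09
rot [-0.0069  0.0001 -0.0011] shift mm [ 0.75  6.94 32.13] n 32.9
```

View pics/c1.png

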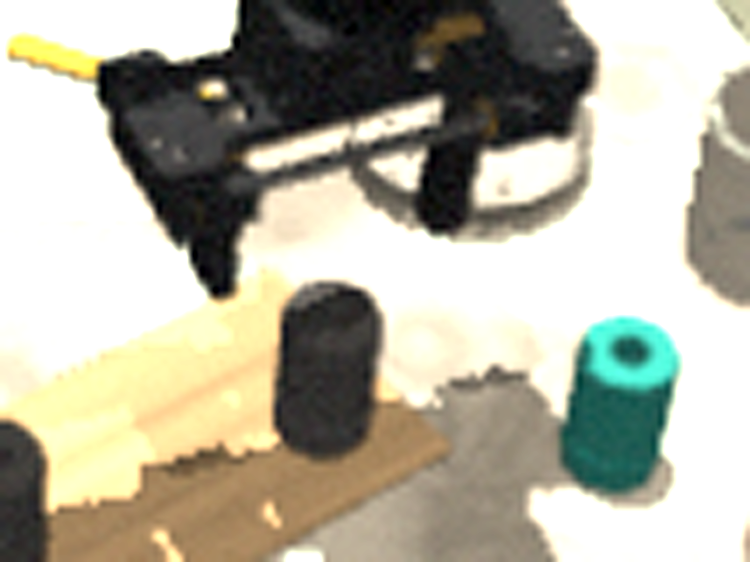

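>>> servo_tool:
  moves:
    - [-0.004,0,0,0.0005,0.002,0.005,0]
    - [-0.003,0,0,0,0.001,0.008,0]
    - [0,0,0,0,0,0.008,0]
    - [0,0,0,0,0,0.006,0]
    - [0,0,0,0,0,0,0]

```text
time: 25.48
position: [647.3, -188.4, 54.0]
tcp_rot: [0.783, 0.622, 0.001, 0.001]
contact_force: [-0.3, 0.9, 0.1]
opening: 88.1
```

```bash
python3 d.py 651.3 -188.8 23 -13
python3 - <<'E'
from h import *
from cell import eyes,finder,monitor
p=eyes.capture("scene"); a=p["img"][180:260,310:417]
im=cv2.resize(a,(750,562),interpolation=cv2.INTER_CUBIC)
im=np.clip(im.astype(float)*1.4,0,255).astype(np.uint8)
save("pics/c2.png",im)
E
```

```text
t 25.48 pos [ 647.3 -188.4   54. ] jaw -13.09 F [-0.32  0.86  0.07] M [-0.01  0.06 -0.  ] open 88.1 j6 -0.09
rot [ 0.0024  0.0003 -0.0017] shift mm [ 0.52  3.9  31.01] n 31.3
```

View pics/c2.png

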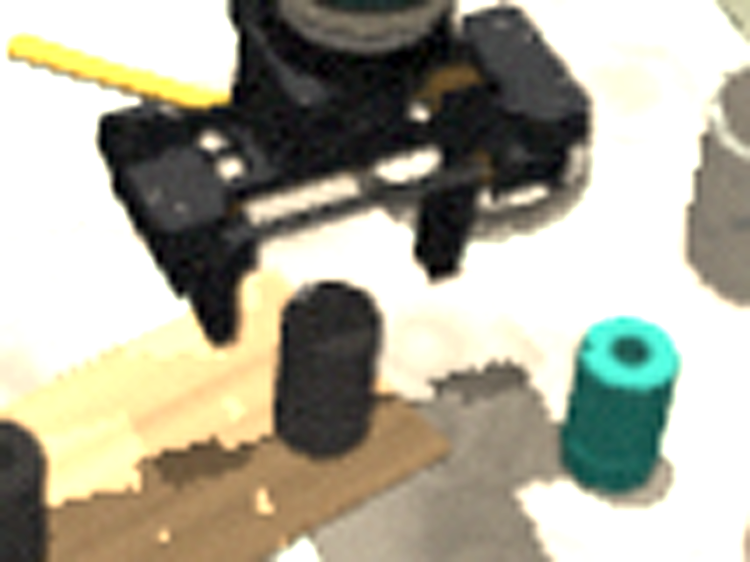

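>>> servo_tool:
  moves:
    - [0.002,0,-0.001,0.0005,0.002,0.007,0]
    - [0,0,0,0,0,0.008,0]
    - [0,0,0,0,0,0.008,0]
    - [0,0,0,0,0,0.004,0]
    - [0,0,0,0,0,0,0]

```text
time: 25.95
position: [650.5, -188.5, 25.0]
tcp_rot: [0.783, 0.622, 0.0, 0.001]
contact_force: [-0.2, 1.4, 1.6]
opening: 88.2
```

```bash
python3 d.py 651.3 -188.8 23 -13
```

```text
t 25.95 pos [ 650.5 -188.5   25. ] jaw -13.02 F [-0.25  1.45  1.58] M [-0.05  0.03  0.03] open 88.2 j6 -0.09
rot [ 0.0015  0.0004 -0.0004] shift mm [-0.07  0.8   1.95] n 2.1
```

>>> servo_tool:
  moves:
    - [0.001,0,0,0,0,0.001,0.2]
    - [0,0,0,0,0,0,0.4]
    - [0,0,0,0,0,0,0.6]
    - [0,0,0,0,0,0,0.7]
    - [0,0,0,0,0,0,0.7]
    - [0,0,0,0,0,0,0.7]
    - [0,0,0,0,0,0,0.7]
    - [0,0,0,0,0,0,0.7]
  newtons: 30

```text
time: 26.62
position: [651.2, -188.8, 24.4]
tcp_rot: [0.783, 0.622, 0.0, 0.001]
contact_force: [-0.2, -0.1, -1.9]
opening: 42.9
```

```bash
python3 d.py 651.3 -188.8 23 -13
```

```text
t 26.62 pos [ 651.2 -188.8   24.4] jaw -13.02 F [-0.18 -0.06 -1.95] M [-0.06  0.11  0.03] open 42.9 j6 -0.09
rot [ 0.0016  0.0005 -0.0004] shift mm [0.   0.14 1.38] n 1.4
```

Gripped (42.9 mm). Lifting.

>>> servo_tool:
  moves:
    - [0,0,0,0,0,-0.004,0.7]
    - [0,0,0,0,0,-0.008,0.7]
    - [0,0,0,0,0,-0.01,0.7]
    - [0,0,0,0,0,-0.008,0.7]
    - [0,0,0,0,0,-0.004,0.7]
    - [0,0,0,0,0,0,0.7]
    - [0,0,0,0,0,0,0.7]
    - [0,0,0,0,0,0,0.7]
    - [0,0,0,0,0,0,0.7]

```text
time: 27.37
position: [650.4, -188.5, 62.2]
tcp_rot: [0.783, 0.622, 0.0, 0.0]
contact_force: [0.1, 0.8, -2.2]
opening: 43.5
```

```bash
python3 d.py 651.3 -188.8 24.4 -13
python3 - <<'E'
from h import *
from cell import eyes,finder,monitor
p=eyes.capture("scene"); a=p["img"][180:280,280:413]
print(monitor.sense()["contact_force"])
im=cv2.resize(a,(750,562),interpolation=cv2.INTER_CUBIC)
im=np.clip(im.astype(float)*1.4,0,255).astype(np.uint8)
save("pics/c3.png",im)
E
```

```text
t 27.37 pos [ 650.4 -188.5   62.2] jaw -13.02 F [ 0.07  0.79 -2.2 ] M [-0.05  0.09 -0.03] open 43.5 j6 -0.09
rot [ 0.0008  0.0004 -0.0004] shift mm [-0.06  0.95 37.75] n 37.8
[ 0.25394679 -0.76193395 -2.04244643]
```

View pics/c3.png

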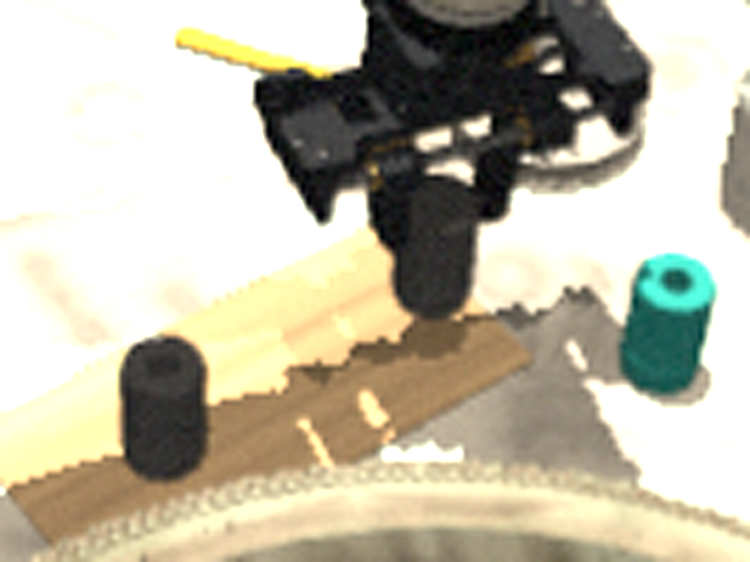

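About 2.1 N, so this is the light one, lifted some 38 mm while the steel drift stands free. Setting it back.

>>> servo_tool:
  moves:
    - [0,0,0,0,0,0.006,0.7]
    - [0,0,0,0,0,0.01,0.7]
    - [0,0,0,0,0,0.008,0.7]
    - [0,0,0,0,0,0.004,0.7]
    - [0,0,0,0,0,0,0.7]
    - [0,0,0,0,0,0,0.7]

```text
time: 27.92
position: [648.0, -187.8, 27.7]
tcp_rot: [0.783, 0.622, -0.001, -0.002]
contact_force: [-0.1, -0.1, -1.7]
opening: 43.0
```

```bash
python3 d.py 651.3 -188.8 24.4 -13
```

```text
t 27.92 pos [ 648.  -187.8   27.7] jaw -13.02 F [-0.12 -0.11 -1.7 ] M [-0.06  0.09 -0.  ] open 43.0 j6 -0.09
rot [-0.0047 -0.0001 -0.0004] shift mm [-0.27  3.45  3.25] n 4.7
```

>>> servo_tool:
  moves:
    - [-0.005,0,0,0,0,0.001,0.7]
    - [0,0,0,0,0,0.001,0.7]
    - [0,0,0,0,0,0.001,0.7]
    - [0,0,0,0,0,0.001,0.7]
    - [0,0,0,0,0,0,0.7]

```text
time: 28.33
position: [648.2, -187.8, 24.7]
tcp_rot: [0.783, 0.622, 0.0, 0.0]
contact_force: [0.7, -0.3, -2.2]
opening: 43.1
```

```bash
python3 d.py 651.3 -188.8 24.4 -13
```

```text
t 28.33 pos [ 648.2 -187.8   24.7] jaw -13.02 F [ 0.67 -0.25 -2.19] M [-0.08  0.1   0.01] open 43.1 j6 -0.09
rot [ 0.0008 -0.0001 -0.0004] shift mm [-0.26  3.22  0.27] n 3.2
```

>>> servo_tool:
  moves:
    - [0,0,0,0,0,0.0015,0.7]
    - [0,0,0,0,0,0.002,0.7]
    - [0,0,0,0,0,0.0025,0.7]

```text
time: 28.58
position: [649.2, -188.1, 24.1]
tcp_rot: [0.783, 0.622, 0.001, 0.001]
contact_force: [-6.9, 2.2, 15.5]
opening: 43.6
```

```bash
python3 d.py 651.3 -188.8 24.4 -13
```

```text
t 28.58 pos [ 649.2 -188.1   24.1] jaw -13.02 F [-6.88  2.17 15.45] M [ 0.47  1.77 -0.  ] open 43.6 j6 -0.09
rot [ 0.0021  0.0001 -0.0003] shift mm [-0.19  2.18 -0.3 ] n 2.2
```

On the board. Relaxing, releasing and rising.

>>> servo_tool:
  moves:
    - [0,0,0,0,0,0,0.7]
    - [0,0,0,0,0,0,0.7]
    - [0,0,0,0,0,0,0.4]
    - [0,0,0,0,0,0,0.3]
    - [0,0,0,0,0,0,0.1]
    - [0,0,0,0,0,0,0]
    - [0,0,0,0,0,0,0]
    - [0,0,0,0,0,-0.01,0]
    - [0,0,0,0,0,-0.02,0]
    - [0,0,0,0,0,-0.02,0]

```text
time: 29.42
position: [647.0, -187.4, 71.9]
tcp_rot: [0.783, 0.622, -0.001, -0.001]
contact_force: [0.9, -0.1, 0.5]
opening: 88.0
```

>>> servo_tool:
  moves:
    - [0,0,0,0,0,-0.02,0]
    - [0,0,0,0,0,-0.015,0]
    - [0,0,0,0,0,0,0]

```text
time: 29.67
position: [649.8, -188.3, 114.8]
tcp_rot: [0.783, 0.622, 0.001, 0.002]
contact_force: [0.4, 0.6, 0.7]
opening: 87.9
```

```bash
python3 d.py 490 -171 80 -13
python3 - <<'E'
from h import *
from cell import eyes,finder,monitor
p=eyes.capture("scene"); a=p["img"][180:280,280:413]
im=cv2.resize(a,(750,562),interpolation=cv2.INTER_CUBIC)
im=np.clip(im.astype(float)*1.4,0,255).astype(np.uint8)
save("pics/c4.png",im)
E
```

```text
t 29.67 pos [ 649.8 -188.3  114.8] jaw -13.02 F [0.35 0.58 0.75] M [-0.08  0.05  0.02] open 87.9 j6 -0.09
rot [ 0.0039  0.0002 -0.0003] shift mm [ -19.11 -159.69   34.17] n 164.4
```

View pics/c4.png

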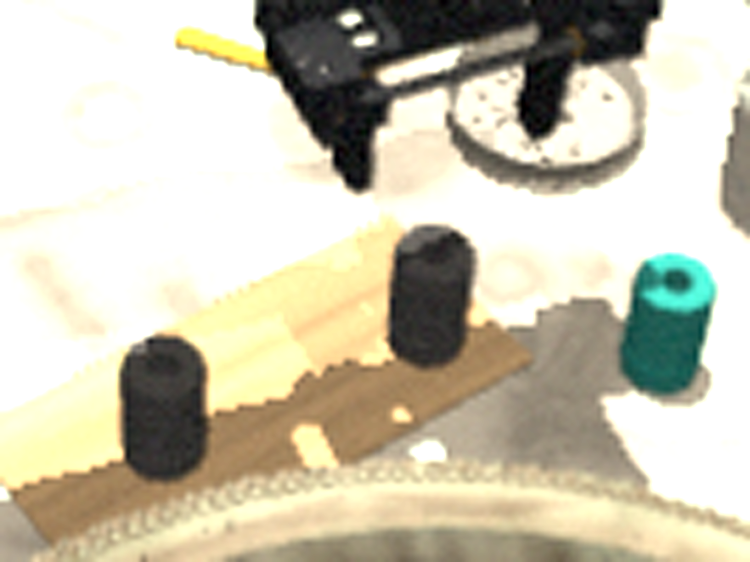

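Both stand upright, at crop (431,295) and (163,405). Back to the steel drift.

>>> servo_tool:
  moves:
    - [0.002,0,0,-0.003,-0.02,0,0]
    - [0.002,0,0,-0.004,-0.033,0,0]
    - [0,0,0,-0.004,-0.033,0,0]
    - [0,0,0,-0.004,-0.033,0,0]
    - [0,0,0,-0.003,-0.025,0,0]
    - [0,0,0,0,-0.006,0,0]
    - [0,0,0,0,0,0,0]
    - [0,0,0,0,0,0,0]

```text
time: 30.38
position: [490.8, -169.6, 106.2]
tcp_rot: [0.783, 0.623, -0.002, -0.003]
contact_force: [-0.7, -0.0, 0.2]
opening: 88.1
```

```bash
python3 d.py 490 -171 80 -13
```

```text
t 30.38 pos [ 490.8 -169.6  106.2] jaw -12.99 F [-0.72 -0.03  0.22] M [-0.04  0.06  0.04] open 88.1 j6 -0.15
rot [-0.0069 -0.001   0.0002] shift mm [-1.58 -0.33 26.24] n 26.3
```

>>> servo_tool:
  moves:
    - [-0.004,-0.001,0,-0.001,0,0.006,0]
    - [-0.003,0,0,-0.0005,0,0.008,0]
    - [0,0,0,0,0,0.01,0]
    - [0,0,0,0,0,0.01,0]
    - [0,0,0,0,0,0.008,0]
    - [0,0,0,0,0,0.004,0]
    - [0,0,0,0,0,0,0]
  newtons: 45

```text
time: 30.97
position: [495.5, -172.0, 53.8]
tcp_rot: [0.782, 0.623, 0.001, 0.001]
contact_force: [0.0, -0.6, 0.1]
opening: 88.0
```

```bash
python3 d.py 490 -171 23 -13
```

```text
t 30.97 pos [ 495.5 -172.    53.8] jaw -12.92 F [ 0.04 -0.55  0.08] M [-0.04  0.06 -0.01] open 88.0 j6 -0.16
rot [ 0.0016 -0.0002  0.0014] shift mm [-0.3  -5.64 30.8 ] n 31.3
```

>>> servo_tool:
  moves:
    - [0.001,0,0,0,-0.003,0.005,0]
    - [0,0,0,0,-0.002,0.007,0]
    - [0,0,0,0,0,0.008,0]
    - [0,0,0,0,0,0.005,0]
    - [0,0,0,0,0,0.002,0]
    - [0,0,0,0,0,0,0]

```text
time: 31.47
position: [490.1, -170.6, 23.5]
tcp_rot: [0.782, 0.623, 0.0, -0.0]
contact_force: [0.3, -1.0, -0.1]
opening: 88.1
```

```bash
python3 d.py 490 -171 23 -13
```

```text
t 31.47 pos [ 490.1 -170.6   23.5] jaw -12.92 F [ 0.29 -1.   -0.08] M [-0.08  0.1   0.03] open 88.1 j6 -0.16
rot [-0.0002 -0.0004  0.0015] shift mm [-0.43  0.04  0.48] n 0.6
```

>>> servo_tool:
  moves:
    - [0,0,0,-0.0004,0,0.0005,0.2]
    - [0,0,0,0,0,0,0.4]
    - [0,0,0,0,0,0,0.6]
    - [0,0,0,0,0,0,0.7]
    - [0,0,0,0,0,0,0.7]
    - [0,0,0,0,0,0,0.7]
    - [0,0,0,0,0,0,0.7]
    - [0,0,0,0,0,0,0.7]

```text
time: 32.13
position: [491.3, -171.6, 24.5]
tcp_rot: [0.782, 0.623, 0.001, 0.001]
contact_force: [0.3, -0.6, -1.2]
opening: 43.1
```

>>> servo_tool:
  moves:
    - [0,0,0,0,0,-0.004,0.7]
    - [0,0,0,0,0,-0.008,0.7]
    - [0,0,0,0,0,-0.01,0.7]
    - [0,0,0,0,0,-0.015,0.7]
    - [0,0,0,0,0,-0.015,0.7]
    - [0,0,0,0,0,-0.015,0.7]
    - [0,0,0,0,0,-0.015,0.7]
    - [0,0,0,0,0,-0.01,0.7]
    - [0,0,0,0,0,0,0.7]

```text
time: 32.88
position: [482.5, -168.0, 116.4]
tcp_rot: [0.782, 0.623, -0.004, -0.007]
contact_force: [1.4, -0.9, -5.4]
opening: 43.2
```

```bash
python3 d.py 541 223.5 116 -13
```

```text
t 32.88 pos [ 482.5 -168.   116.4] jaw -12.91 F [ 1.35 -0.88 -5.4 ] M [-0.08 -0.01 -0.02] open 43.2 j6 -0.16
rot [-0.0157 -0.0028  0.0015] shift mm [394.67 -30.49   1.98] n 395.9
```

>>> servo_tool:
  moves:
    - [-0.008,-0.002,0,0.015,0,0,0.7]
    - [-0.007,-0.001,0,0.028,-0.002,0,0.7]
    - [0,0,0,0.034,-0.003,-0.001,0.7]
    - [0,0,0,0.034,-0.003,-0.001,0.7]
    - [0,0,0,0.034,-0.003,-0.001,0.7]
    - [0,0,0,0.034,-0.003,-0.001,0.7]
    - [0,0,0,0.034,-0.003,-0.001,0.7]
    - [0,0,0,0.034,-0.003,-0.001,0.7]
    - [0,0,0,0.034,-0.003,-0.001,0.7]
    - [0,0,0,0.028,-0.003,0,0.7]

```text
time: 33.72
position: [523.1, 144.7, 117.7]
tcp_rot: [0.786, 0.619, -0.004, -0.0]
contact_force: [1.5, -0.5, -6.5]
opening: 43.0
```

```bash
python3 d.py 541 223.5 105 -13
```

```text
t 33.72 pos [523.1 144.7 117.7] jaw -13.58 F [ 1.54 -0.45 -6.5 ] M [-0.08  0.03 -0.03] open 43.0 j6 0.46
rot [-0.0055  0.0063 -0.0101] shift mm [80.84 -1.02 12.19] n 81.8
```

>>> servo_tool:
  moves:
    - [-0.003,0.003,-0.005,0.025,0,0.002,0.7]
    - [-0.002,0.003,-0.005,0.022,0,0.002,0.7]
    - [0,0,0,0.014,0,0,0.7]
    - [0,0,0,0.006,0,0,0.7]
    - [0,0,0,0,0,0,0.7]
    - [0,0,0,0,0,0,0.7]

```text
time: 34.22
position: [534.8, 218.3, 108.4]
tcp_rot: [0.78, 0.626, -0.004, -0.002]
contact_force: [0.2, 0.2, -6.9]
opening: 43.2
```

```bash
python3 d.py 541 223.5 100 -13
```

```text
t 34.22 pos [534.8 218.3 108.4] jaw -12.54 F [ 0.16  0.23 -6.89] M [-0.09  0.07 -0.02] open 43.2 j6 0.56
rot [-0.0078  0.0034  0.008 ] shift mm [6.41 4.99 8.36] n 11.7
```

>>> servo_tool:
  moves:
    - [-0.004,0.002,0.004,0.003,0.003,0.002,0.7]
    - [-0.004,0.001,0.004,0.003,0.002,0.001,0.7]
    - [0,0,0,0,0,0,0.7]
    - [0,0,0,0,0,0,0.7]
    - [0,0,0,0,0,0,0.7]

```text
time: 34.63
position: [541.1, 218.3, 104.5]
tcp_rot: [0.784, 0.62, -0.001, 0.001]
contact_force: [-0.3, 0.7, -7.0]
opening: 43.2
```

```bash
python3 d.py 541 223.5 100 -13
python3 - <<'E'
from h import *
from cell import eyes,finder,monitor
p=eyes.capture("scene"); a=p["img"][120:204,200:312]
im=cv2.resize(a,(750,562),interpolation=cv2.INTER_CUBIC)
save("pics/e1.png",im); save("pics/e1f.png",p["img"])
E
```

```text
t 34.63 pos [541.1 218.3 104.5] jaw -13.35 F [-0.28  0.67 -6.97] M [-0.03  0.06 -0.04] open 43.2 j6 0.58
rot [-0.0002  0.003  -0.0061] shift mm [ 5.11 -1.27  4.46] n 6.9
```

View pics/e1.png

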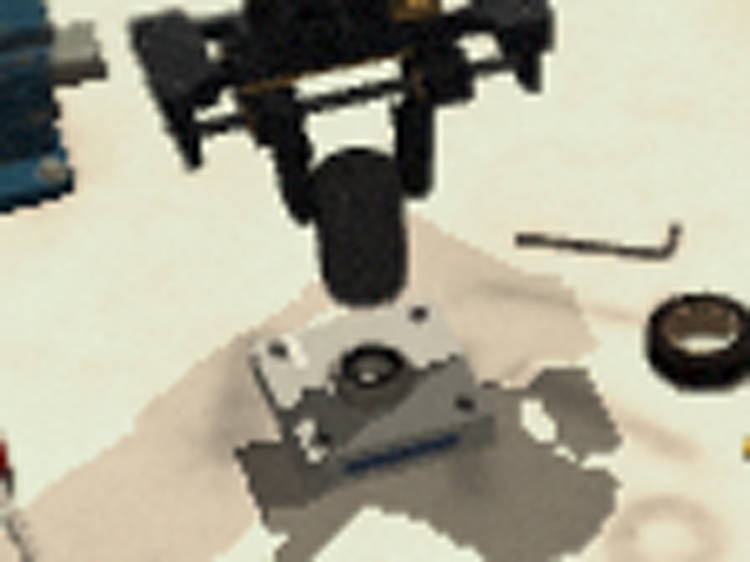

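View pics/e1f.png

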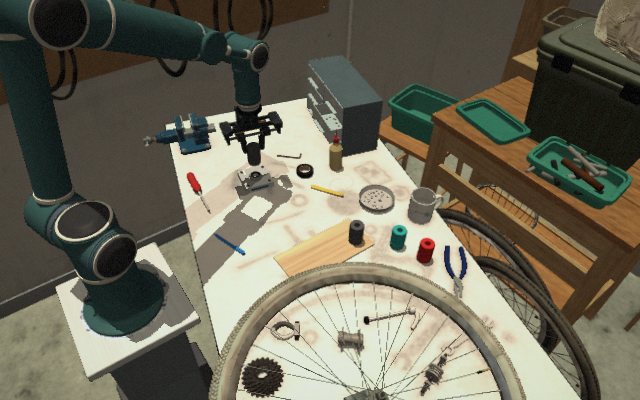

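The drift is upright over the seated cup, and the light drift stands on the board at (356,232). I'll centre the last 5 mm and settle.

>>> servo_tool:
  moves:
    - [0,0.002,-0.004,0.0025,0,0,0.7]
    - [0,0,0,0.002,0,0,0.7]
    - [0,0,0,0,0,0,0.7]
    - [0,0,0,0,0,0,0.7]
    - [0,0,0,0,0,0,0.7]
    - [0,0,0,0,0,0,0.7]

```text
time: 35.18
position: [542.4, 222.6, 105.1]
tcp_rot: [0.783, 0.622, -0.0, 0.0]
contact_force: [-0.4, -0.3, -7.4]
opening: 43.0
```

```bash
python3 d.py 541 223.5 100 -13
python3 - <<'E'
from h import *
from cell import eyes,finder,monitor
s=eyes.capture("scene"); t=eyes.capture("top")
# expected drift bottom/top/axis pixels, cup
print("drift",proj(s,[[541.5,223,82],[541.5,223,152],[541.5,223,117]]).round(1).tolist())
for p in (s,t):
  for k in ("drift_p_center","cup_center","tape_roll","tyre_lever"):
    for r in finder.regions_of(p,k):
        ys,xs=np.nonzero(r["pixels"]); print(k,round(r["score"],2),r["pixel"],xs.min(),xs.max(),ys.min(),ys.max())
z=s["img"][160:190,235:275]; save("pics/f1.png",cv2.resize(z,(800,600),interpolation=cv2.INTER_CUBIC))
st=monitor.sense(); print(st["position"],np.abs(st["qd"]).max(),st["time"])
E
```

```text
t 35.18 pos [542.4 222.6 105.1] jaw -13.13 F [-0.41 -0.25 -7.43] M [-0.14  0.11  0.02] open 43.0 j6 0.58
rot [ 0.0005  0.0005 -0.0023] shift mm [ 0.57 -1.6   5.12] n 5.4
drift [[253.4, 162.3], [251.7, 145.6], [252.5, 154.1]]
drift_p_center 0.87 [354.2, 232.6] 348 364 219 245
drift_p_center 0.66 [397.6, 240.6] 390 406 225 250
drift_p_center 0.64 [424.4, 249.5] 417 434 239 262
cup_center 0.38 [254.7, 176.4] 250 261 171 180
tape_roll 0.48 [305.9, 172.1] 296 313 163 179
tyre_lever 0.67 [329.4, 190.5] 312 343 186 196
drift_p_center 0.98 [458.5, 137.8] 445 469 128 149
drift_p_center 0.57 [425.8, 148.8] 412 435 140 161
cup_center 0.39 [226.2, 226.5] 222 228 221 234
tape_roll 0.54 [245.4, 156.6] 236 259 151 174
tyre_lever 0.69 [294.9, 162.4] 278 317 150 174
[542.45502358 222.47943842 105.06892414] 0.001319202137188813 35.6833
```

View pics/f1.png

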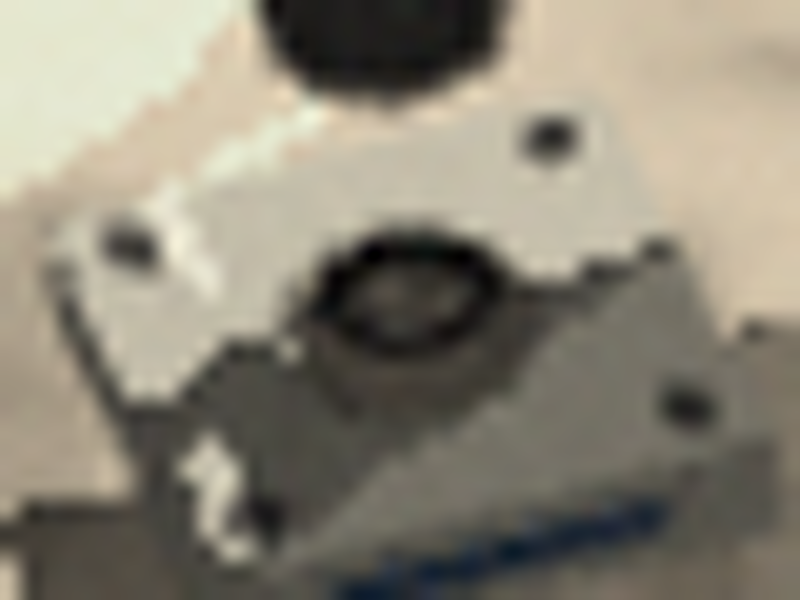

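All checks agree: the cup is seated, ring at (255.2,174.7), about 7 mm above the nest top and centred between the screws. The drift is still and over the cup. Handing in.

```bash
python3 -c "
from cell import sign_off, monitor
print(sign_off()); s=monitor.sense(); print(s['time'],s['position'],s['opening'],s['contact_force'])"
```

```text
the job is handed in; nothing more can be done
None
the job is handed in; nothing more can be done
```

The job is handed in at about 36 s of the 72 s allowed; no verdict was reported.

**What I did:** I set the cup in the nest pocket and let go. I then lifted and put back both drifts. The one nearer the base pulled about 7 N, so it is the steel one. The other pulled about 2.1 N and is standing on the board. The steel drift is now held over the cup.

**Last checks**
- **Cup:** its stopping height matched the seated depth, and the picture shows it centred between the screws and let go.
- **Held drift:** the tool is within about 1 mm of the measured pocket centre and practically upright. The drift's underside is about 55 mm above the cup top. The arm is still, with the jaws at 43 mm.
- **Light drift:** it stands upright on the board.
- **Tape roll and tyre lever:** in the pictures they are where they started.

**What went wrong or disagreed**
- **Missed grasps:** the first three tries at the cup closed above its rim, because the finger tips sit about 27 to 32 mm higher than the tool point suggests. I corrected this by eye, and the cup was not moved.
- **Wrist force:** it did not show light contact when I set the drifts down. I pressed until it read 29 N for the steel drift and 15 N for the light one, then relaxed and released.
- **Top camera:** the arm blocked its view of the nest at the end, so the last cup check rests mainly on the scene camera.

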